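# Clamp the sight-glass frame with four knobs, crosswise in two rounds

## Task

Clamp down the sight-glass frame by hand-tightening its four T-knobs clockwise in star order, always crossing to the knob straight opposite next, in two rounds. In the first round turn each one by feel only until its foot bites lightly on the frame; when all four bite, go round again crosswise and give each about 30 degrees more to make it firm. Do not overtighten any, or the glass cracks, and leave the other things on the bench alone.

Things in the scene. Friction and masses are not known exactly. Their poses are not given: they have to be found in the camera images.
- cover_mid (a point): Centre of the top face of the window frame: round grey steel plate, 116 mm across, 10 mm thick, an amber sight glass in its middle and four square lugs (36 mm wide, out to 93 mm from the centre). It already lies seated on the housing. z up; x points to the lug of knob 0, y to the lug of knob 1.
- port (a point): Centre of the sight port, fixed on the bench: round grey housing, 256 mm across, its top 60 mm above the bench; this point is 10 mm above that. Axes as the frame's.
- knob0_grip (a point): Black T-shaped knob 0 on its clamp, 78 mm from the frame's centre, across from knob 2. Point: centre of the T's bar, on the turning axis. x along the bar (44 mm), y across its flat sides (12 mm, the width to grip), z up. The bar reaches 15 mm above and below the point; the clamp arm's top is 24 mm below it. Turns at constant height; clockwise from above tightens.
- dog0: Clamp 0: dark steel bracket, 30 mm wide, with its knob, screw and foot. Origin on the knob's axis 0 to 3 mm above the housing's top and 64 mm below the knob's point; x points outward. Its round-tipped foot, under the arm, comes down on the lug 4 mm per radian of turn. How far each knob must turn until the foot bites differs from clamp to clamp (0.1 to 1.1 rad), is not to be seen and must be felt.
- knob1_grip (a point): Black T-shaped knob 1 on its clamp, 78 mm from the frame's centre, across from knob 3. Point: centre of the T's bar, on the turning axis. x along the bar (44 mm), y across its flat sides (12 mm, the width to grip), z up. The bar reaches 15 mm above and below the point; the clamp arm's top is 24 mm below it. Turns at constant height; clockwise from above tightens.
- dog1: Clamp 1: dark steel bracket, 30 mm wide, with its knob, screw and foot. Origin on the knob's axis 0 to 3 mm above the housing's top and 64 mm below the knob's point; x points outward. All alike: the thread drags with a steady 0.27 N m against turning either way. Once the foot bites, its load grows by about 40 N per radian at first, later 60, and presses back with 0.004 N m per newton.
- knob2_grip (a point): Black T-shaped knob 2 on its clamp, 78 mm from the frame's centre, across from knob 0. Point: centre of the T's bar, on the turning axis. x along the bar (44 mm), y across its flat sides (12 mm, the width to grip), z up. The bar reaches 15 mm above and below the point; the clamp arm's top is 24 mm below it. Turns at constant height; clockwise from above tightens.
- dog2: Clamp 2: dark steel bracket, 30 mm wide, with its knob, screw and foot. Origin on the knob's axis 0 to 3 mm above the housing's top and 64 mm below the knob's point; x points outward. All alike: compare readings taken the same way (all in motion, or all at rest after like turns): a bite of 0.03 N m above free running is about 8 N, a light bite; 30 degrees beyond a light bite the load is about 35 N, firm.
- knob3_grip (a point): Black T-shaped knob 3 on its clamp, 78 mm from the frame's centre, across from knob 1. Point: centre of the T's bar, on the turning axis. x along the bar (44 mm), y across its flat sides (12 mm, the width to grip), z up. The bar reaches 15 mm above and below the point; the clamp arm's top is 24 mm below it. Turns at constant height; clockwise from above tightens.
- dog3: Clamp 3: dark steel bracket, 30 mm wide, with its knob, screw and foot. Origin on the knob's axis 0 to 3 mm above the housing's top and 64 mm below the knob's point; x points outward. All alike: a knob stays where it is left. As neighbours are tightened the frame beds down and the others slacken by a few newtons; no correction is needed.
- vase: Clear glass vase, 120 mm high, 72 mm across, standing on the bench; bystander. Origin at its underside.
- paddle: Wooden paddle lying on the bench, blade 120 x 75 x 16 mm and round handle 130 mm; bystander. Origin at its underside near the blade's handle end, x along the blade.
- pot: Steel cup, 80 mm across, 90 mm high; bystander. Origin at its underside.

How it is judged:
By the outcome, as a careful person would: the job done as asked, in the order asked, and still so for the second after the job is handed in, with the robot touching nothing.
It also fails if it takes over 72 s, if anything falls off the work surface, if the arm or the gripper's body presses on something with over 40 N, if the wrist force passes 120 N, or if a joint passes its speed limit or range.

## Robot

A 6-joint arm with a two-finger parallel gripper is mounted at the origin on the work surface. World frame = base frame: x ahead of the robot, y to its left, z up, the work surface at z = 0. Lengths are in m, angles in rad, forces in N, time in s.
With the tool pointing down it reaches from about 0.325 to 0.775 m from the base axis. Payload 9.3 kg.
Tool frame: the origin (TCP) lies on the centre line of the jaws, within the pads' length; the fingertips stand 19 mm ahead of it and the grasp point (between the pads) is the TCP; z points along the fingers, y is the direction in which the jaws open and shut (so a half turn about z gives the same grasp; the last joint's range is limited). The gripper opens to 85 mm and grips with 20 to 120 N. Pads are 22 mm wide; open, the fingers measure 114 mm over their backs; the gripper's body (76 mm by 85 mm) begins 54 mm behind the grasp point. The pads swing forward as they close: fully open they stand 13 mm farther back than shut.
Start: joints at [1.187, 0.259, 0.021, 1.334, 0, 1.418], TCP at [0.126, 0.535, 0.25] pointing down, gripper open.
Joint ranges: [-3.04, 3.04], [-0.91, 1.82], [-1.04, 1.36], [-1.92, 1.95], [-1.52, 1.45], [-3.14, 3.14]. Speed limits (rad/s): [2.22, 2.22, 2.79, 3.14, 3.14, 3.14].

## Interface

Orientations are given as a 3x3 rotation matrix whose columns are the frame's x, y, z axes.
In Python, from plant import * gives the robot as it stands. The module is installed in compiled form; this text tells all that it offers.
- The arm moves only by the tool servo_tool, never from a script. Its argument "plan" is a list of rows, each an object with "rot": the turn, a rotation vector about the tool's x, y, z in rad, a list of three; "linear": the shift along the tool's x, y, z in cm, a list of three; "jaw": the finger opening in cm, from 0 to 8.54. A call has 1 to 12 rows; each row is the pose to reach, as a shift and turn from the pose commanded when the call began, along the tool's axes at that moment; what a row does not reach only later rows make up. A row lasts 1/12 s, in which the tool goes at most 41.7 mm and 7.16 degrees, less where a joint would pass 70% of its speed; a pose out of reach is approached as far as the arm can. A call with a gripper value outside its range is refused whole. The fingers move at their own pace and stop on an object; "newtons" is the grip in N (left out, the last holds). Time passes only in rows, so rows that repeat a pose let the fingers close. It gives the time, the measured TCP pose, the force and the opening at its end, in the units of the state.
- observe(): the state, without advancing time (a new reading comes with each control period).
- read_camera(name): name is "scene" or "top"; returns the picture (400x640x3 uint8, blue, green, red); there is no depth.
- camera_params(name): a dict with "K" (3x3 intrinsics, pixels), "k1" (the pictures are not rectified: a ray, as slopes to the right and down, at radius r is drawn at 1 + k1 r^2 times it, then the intrinsics apply), "world_to_cam" (4x4, takes a point from world to camera coordinates). Camera axes: x right, y down, z forward; pixel columns grow to the right and rows downward; lengths in m; the calibration is good to about 2 mm. A picture is of the moment at which its call begins. camera_params takes no time and is no camera call.
- close_job(): hands the job in, once; it reports no verdict.
Trained networks look in the newest picture that a camera, given by its name, has taken for a name from the list of things; names that differ only in an ending like _2 or _b are one class to them, and where a whole thing is asked for, a point or a joint stands for the part that bears it (a point fixed in the world has none). Each returns a list of dicts, best first, with "conf" (0 to 1); they miss things now and then, are a little off and sometimes report something else, mostly with a low value. They report only what shows in the picture. A call takes as long as a camera call.
- find_in(target, camera): "box" ([left, top, right, bottom] in pixels, round what is visible of it).
- outline_of(target, camera): "pixels" (400x640 bool, what is visible of it) and "box" ([left, top, right, bottom] in pixels, round what is visible of it).
- spot_point(target, camera): "centre" ([row, column] in pixels: a listed point, or the origin of a listed thing).
The state is a dict: "clock": time; "joints": joint angles; "dq": joint speeds; "joint_torque": joint torques, N m; "ee_pos": TCP position; "ee_rot": TCP orientation; "contact_force": force on the tool from outside, world axes, zero at the start; "ft_torque": the same for the moment, N m; "grip_width": opening from 0.0 (shut) to 1.0 (fully open).
Only numpy, scipy, OpenCV 4.12 (cv2) and the standard library are available. Lean on these libraries where they do the work, as an engineer would, in place of code of your own. Each camera call takes 0.05 s, during which the arm holds its last target.

## Working session

There is one attempt and no reset: what is moved stays moved. The work goes in short steps, Python scripts to look and compute and a tool call to move; the robot and the scene stay as the last step left them, time stands still between calls to the robot, and variables do not carry over. Pictures are saved under pics/ and viewed, and the job is handed in when it is done.

Besides the shell and the picture viewer there is one more tool, called after ">>>" by a JSON object that holds its "op" and its "data". servo_tool: Moves the arm, as the interface text tells. Its arguments: {"type":"object","properties":{"plan":{"type":"array"},"newtons":{"type":"number"}},"required":["plan"]}

```bash
mkdir -p pics
python3 - <<'E'
from plant import *
import cv2
s=observe(); print(s)
for c in ("scene","top"):
    im=read_camera(c); cv2.imwrite(f"pics/{c}0.png",im)
    print(c,camera_params(c))
    for i in range(4):
        print(i,[(r['conf'],r['centre']) for r in spot_point(f"knob{i}_grip",c)][:5])
    for n in("port","cover_mid"):
        print(n,[(r['conf'],r['centre']) for r in spot_point(n,c)][:3])
print(observe()['clock'])
E
```

```text
{'clock': 0.0, 'joints': array([ 1.18740442e+00,  2.59181103e-01,  2.07407245e-02,  1.33369224e+00,
       -7.17109803e-06,  1.41824844e+00]), 'dq': array([-1.79137230e-04, -1.36766551e-03,  6.05736349e-04,  8.49975028e-04,
        8.16676714e-04, -7.60392301e-05]), 'joint_torque': array([ 7.69579747e-04, -5.55640912e+01,  3.44526243e+01,  1.38895522e-02,
       -2.94574183e-04,  7.82339953e-06]), 'ee_pos': array([0.12571855, 0.53516849, 0.2496639 ]), 'ee_rot': array([[-9.73473585e-01,  2.28798899e-01, -4.93214380e-04],
       [ 2.28799347e-01,  9.73472812e-01, -1.24196230e-03],
       [ 1.95971183e-04, -1.32186462e-03, -9.99999107e-01]]), 'contact_force': array([-1.19914691,  0.05777833,  0.58581968]), 'ft_torque': array([ 0.04032872,  0.02789444, -0.00883954]), 'grip_width': 1.0008797645929677}
scene {'K': array([[461.31878581,   0.        , 318.48721212],
       [  0.        , 461.31878581, 201.46458809],
       [  0.        ,   0.        ,   1.        ]]), 'k1': -0.05323739253188427, 'world_to_cam': array([[ 0.51674553,  0.85607659,  0.01034043, -0.27145385],
       [ 0.47663242,
[... 274 characters left out ...]
0.66, [220.1, 353.0]), (0.61, [196.2, 314.7])]
port []
cover_mid [(0.82, [205.9, 335.5])]
top {'K': array([[364.42559921,   0.        , 312.96002588],
       [  0.        , 364.42559921, 202.30749299],
       [  0.        ,   0.        ,   1.        ]]), 'k1': -0.0462357720379565, 'world_to_cam': array([[-0.00914449, -0.99991884, -0.00887096, -0.02058056],
       [-0.99000146,  0.01030186, -0.14068041,  0.58088842],
       [ 0.14076038,  0.00749582, -0.99001532,  0.94757574],
       [ 0.        ,  0.        ,  0.        ,  1.        ]])}
0 []
1 [(0.48, [209.3, 257.5])]
2 [(0.71, [236.9, 294.3]), (0.57, [210.0, 290.6])]
3 [(0.61, [204.7, 316.2])]
port []
cover_mid [(0.92, [210.2, 289.3])]
0.7
```

View pics/scene0.png

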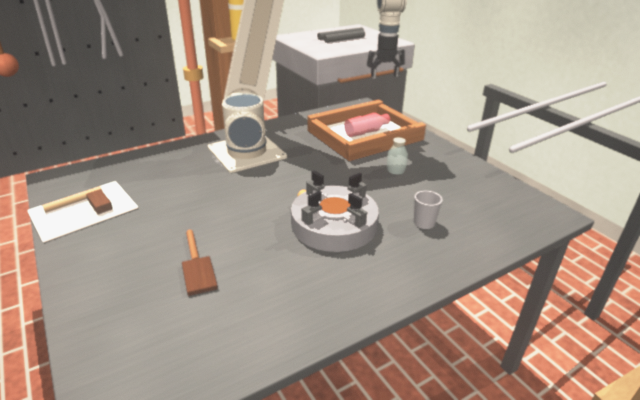

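View pics/top0.png

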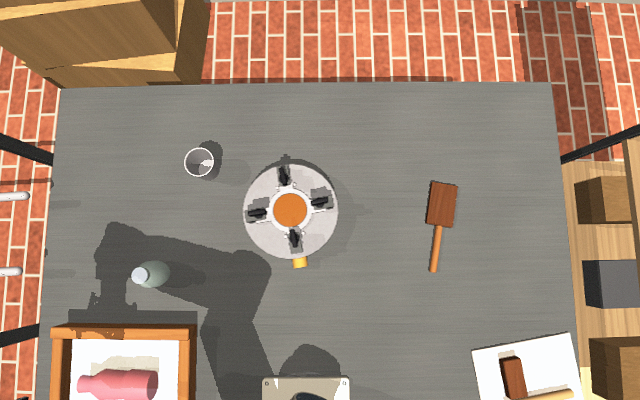

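Run:
```python
import cv2
a=cv2.imread('pics/scene0.png')[120:270,240:440];b=cv2.imread('pics/top0.png')[130:290,210:370]
cv2.imwrite('pics/sz.png',cv2.resize(a,None,fx=4,fy=4,interpolation=cv2.INTER_CUBIC))
cv2.imwrite('pics/tz.png',cv2.resize(b,None,fx=3.75,fy=3.75,interpolation=cv2.INTER_CUBIC))
```

```text
(no output)
```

View pics/sz.png

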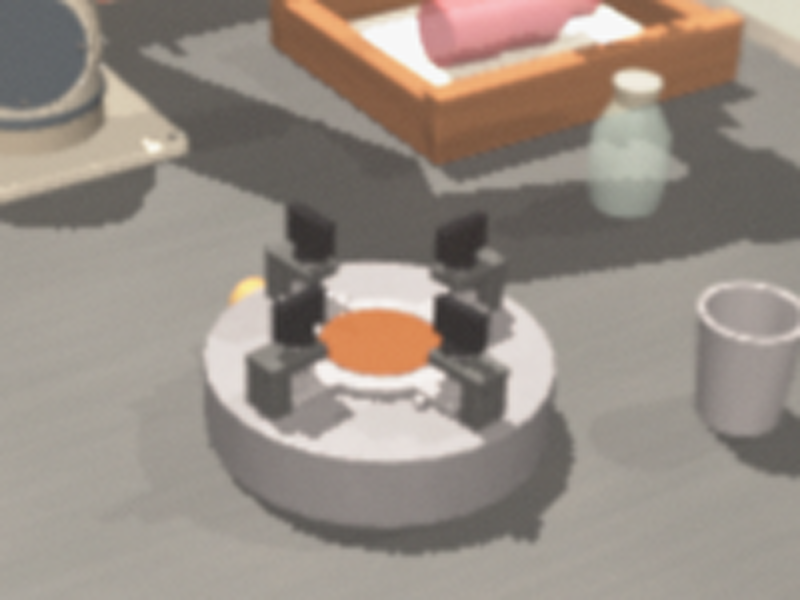

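View pics/tz.png

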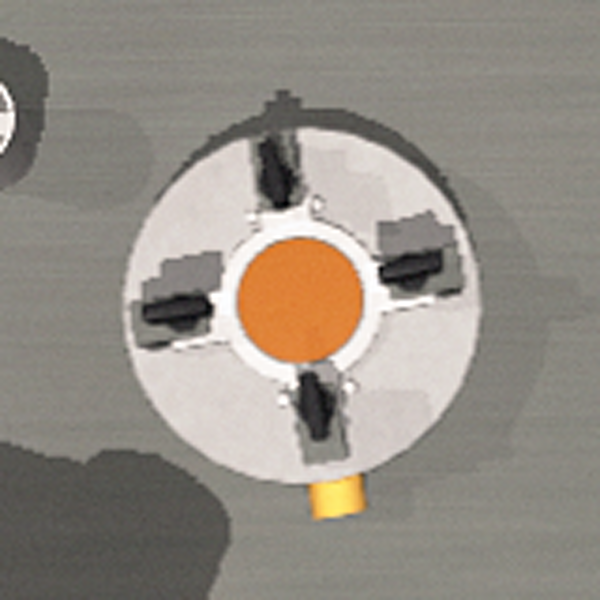

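```bash
cat > h.py <<'E'
import numpy as np, cv2
from plant import camera_params
CP={c:camera_params(c) for c in("scene","top")}
def proj(P,c):
    p=CP[c];P=np.atleast_2d(P);q=P@p['world_to_cam'][:3,:3].T+p['world_to_cam'][:3,3]
    s=q[:,:2]/q[:,2:];r2=(s**2).sum(1,keepdims=True);s=s*(1+p['k1']*r2)
    return s*[p['K'][0,0],p['K'][1,1]]+p['K'][:2,2]
def ray(uv,c):
    p=CP[c];d=(np.array(uv,float)-p['K'][:2,2])/[p['K'][0,0],p['K'][1,1]];s=d.copy()
    for _ in range(20): s=d/(1+p['k1']*(s@s))
    R=p['world_to_cam'][:3,:3];t=p['world_to_cam'][:3,3]
    return -R.T@t,R.T@np.r_[s,1]
def onz(uv,c,z):
    o,d=ray(uv,c);return o+d*(z-o[2])/d[2]
E
python3 - <<'E'
from h import *
for c,uv in (("top",(289.3,210.2)),("scene",(335.5,205.9))): print(c,onz(uv,c,.07))
a=cv2.imread('pics/top0.png');g=a.max(2)
b=cv2.imread('pics/scene0.png');gs=b.max(2)
for nm,G,roi in(("top",g,(130,290,230,350)),("scene",gs,(150,250,285,390))):
    for th in(45,60,75):
        m=np.zeros_like(G);y0,y1,x0,x1=roi;m[y0:y1,x0:x1]=(G[y0:y1,x0:x1]<th)
        n,l,st,ce=cv2.connectedComponentsWithStats(m)
        print(nm,th,[(st[i].tolist(),ce[i].round(1).tolist()) for i in range(1,n) if st[i,4]>15])
E
```

```text
top [0.55624459 0.03585034 0.07      ]
scene [0.56306261 0.03357284 0.07      ]
top 45 [([281, 169, 8, 16, 42], [284.8, 177.7]), ([311, 197, 14, 6, 19], [317.6, 199.0]), ([312, 200, 16, 6, 27], [320.1, 203.0]), ([248, 209, 18, 8, 56], [257.7, 212.3]), ([293, 232, 6, 14, 29], [295.9, 238.0])]
top 60 [([279, 167, 10, 19, 111], [283.2, 176.5]), ([311, 197, 17, 10, 95], [319.7, 201.4]), ([248, 209, 19, 9, 100], [257.8, 212.5]), ([290, 230, 9, 17, 103], [293.8, 237.9])]
top 75 [([279, 167, 10, 19, 127], [283.0, 176.3]), ([311, 197, 17, 10, 120], [319.4, 201.4]), ([248, 208, 19, 10, 131], [257.1, 212.6]), ([289, 229, 10, 18, 121], [293.8, 237.6])]
scene 45 []
scene 60 [([313, 174, 10, 10, 65], [317.3, 179.0]), ([350, 176, 11, 10, 69], [354.6, 181.0]), ([309, 194, 11, 12, 71], [314.3, 199.6]), ([350, 197, 11, 11, 78], [354.9, 202.1])]
scene 75 [([312, 172, 12, 13, 115], [317.4, 178.5]), ([349, 174, 13, 13, 126], [354.9, 180.0]), ([309, 192, 12, 15, 121], [314.3, 199.1]), ([349, 195, 12, 14, 122], [354.5, 201.7])]
```

```bash
cat > fit.py <<'E'
from h import *
from scipy.optimize import minimize
IM={c:cv2.imread(f'pics/{c}0.png').max(2).astype(float) for c in CP}
SOFT={c:np.clip((95-IM[c])/45,0,1) for c in CP}
S=8
def render(x,y,z,th,c,roi):
    x0,y0,x1,y1=roi
    R=np.array([[np.cos(th),-np.sin(th)],[np.sin(th),np.cos(th)]])
    B=np.array([[sx*.022,sy*.006,sz*.015] for sx in(-1,1) for sy in(-1,1) for sz in(-1,1)])
    B=np.c_[B[:,:2]@R.T+[x,y],B[:,2]+z]
    p=(proj(B,c)-[x0,y0]+.5)*S-.5
    m=np.zeros(((y1-y0)*S,(x1-x0)*S),np.uint8)
    cv2.fillConvexPoly(m,cv2.convexHull(np.round(p*16).astype(np.int32)),1,cv2.LINE_AA,4) if 0 else cv2.fillConvexPoly(m,cv2.convexHull(np.round(p*16).astype(np.int32)),1,8,4)
    m=cv2.resize(m.astype(np.float32),(x1-x0,y1-y0),interpolation=cv2.INTER_AREA)
    return cv2.GaussianBlur(m,(0,0),.5)
init={'E':(283,176.3),'R':(319.4,201.4),'L':(257.3,212.6),'N':(293.8,237.6)}
def fit(uv,cams,z=.1255,th0=None):
    g0=onz(uv,'top',z)
    def cost(v):
        t=0
        for c in cams:
            u=proj([[g0[0],g0[1],z]],c)[0].astype(int);roi=(u[0]-14,u[1]-14,u[0]+15,u[1]+15)
            r=render(g0[0]+v[0]/100,g0[1]+v[1]/100,z,v[2],c,roi)
            t+=((r-SOFT[c][roi[1]:roi[3],roi[0]:roi[2]])**2).sum()
        return t
    best=None
    for t0 in np.arange(0,np.pi,np.pi/6):
        o=minimize(cost,[0,0,t0],method='Nelder-Mead',options=dict(initial_simplex=[[0,0,t0],[.5,0,t0],[0,.5,t0],[0,0,t0+.3]],xatol=1e-3,fatol=1e-3))
        if best is None or o.fun<best.fun:best=o
    v=best.x
    return g0[0]+v[0]/100,g0[1]+v[1]/100,((v[2]+np.pi/2)%np.pi)-np.pi/2,best.fun
if __name__=='__main__':
    for cams in(('top',),('scene',),('top','scene')):
        P={k:fit(u,cams) for k,u in init.items()}
        c=np.mean([p[:2] for p in P.values()],0)
        print(cams,'centre',c.round(4))
        for k,p in P.items():
            d=np.array(p[:2])-c;a=np.arctan2(d[1],d[0])
            print(k,np.round(p,4),'rad',np.hypot(*d).round(4),'az deg',np.degrees(a).round(1),'yaw deg',np.degrees(p[2]).round(1))
E
python3 fit.py
```

```text
('top',) centre [0.5585 0.0346]
E [ 0.6365  0.0478  0.1707 25.3232] rad 0.0791 az deg 9.7 yaw deg 9.8
R [ 0.5713 -0.0425 -1.3359 25.7758] rad 0.0781 az deg -80.6 yaw deg -76.5
L [ 0.5448  0.1116 -1.4216 24.4197] rad 0.0782 az deg 100.1 yaw deg -81.5
N [4.8150e-01 2.1300e-02 2.0930e-01 2.3534e+01] rad 0.0782 az deg -170.2 yaw deg 12.0
('scene',) centre [0.5603 0.0324]
E [ 0.6389  0.0434 -0.1503 30.6699] rad 0.0793 az deg 8.0 yaw deg -8.6
R [ 0.5741 -0.0436 -0.9749 28.0682] rad 0.0772 az deg -79.7 yaw deg -55.9
L [ 0.5466  0.1099 -1.1862 18.0431] rad 0.0787 az deg 100.0 yaw deg -68.0
N [ 0.4817  0.0198 -0.0813 16.0771] rad 0.0796 az deg -170.9 yaw deg -4.7
('top', 'scene') centre [0.5585 0.0343]
E [6.36000e-01 4.71000e-02 3.50000e-03 7.41286e+01] rad 0.0786 az deg 9.3 yaw deg 0.2
R [ 5.71800e-01 -4.22000e-02 -1.17360e+00  7.29506e+01] rad 0.0777 az deg -80.1 yaw deg -67.2
L [ 0.545   0.1113 -1.3694 49.0868] rad 0.0782 az deg 99.9 yaw deg -78.5
N [4.81100e-01 2.11000e-02 1.41200e-01 4.92995e+01] rad 0.0785 az deg -170.3 yaw deg 8.1
```

Run:
```python
from fit import *
for c in CP: print(c,ray((320,200),c)[0].round(3))
for c,(x0,y0,w,h) in dict(scene=(300,160,70,52),top=(238,158,100,92)).items():
    im=cv2.imread(f'pics/{c}0.png')[y0:y0+h,x0:x0+w];f=8 if w<100 else 6
    out=[]
    big=cv2.resize(im,None,fx=f,fy=f,interpolation=cv2.INTER_NEAREST)
    for k,(x,y,th) in dict(E=(.6365,.0474,.1707),R=(.5716,-.0425,-1.336),L=(.545,.1113,-1.42),N=(.4815,.021,.209)).items():
        R=np.array([[np.cos(th),-np.sin(th)],[np.sin(th),np.cos(th)]])
        for sz in(-1,1):
            B=np.array([[a*.022,b*.006] for a,b in((-1,-1),(-1,1),(1,1),(1,-1))])@R.T+[x,y]
            p=proj(np.c_[B,np.full(4,.1255+sz*.015)],c)
            p=((p-[x0,y0]+.5)*f).round().astype(int)
            cv2.polylines(big,[p],True,(0,255,0) if sz>0 else (0,0,255),1)
        cv2.putText(big,k,tuple(p[0]+[20,0]),0,.6,(255,0,0),2)
    cv2.imwrite(f'pics/ov_{c}.png',big)
```

```text
scene [ 1.476 -0.584  0.812]
top [ 0.442 -0.034  1.02 ]
```

View pics/ov_scene.png

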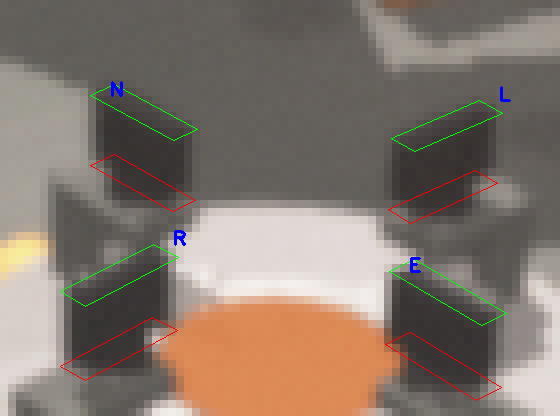

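View pics/ov_top.png

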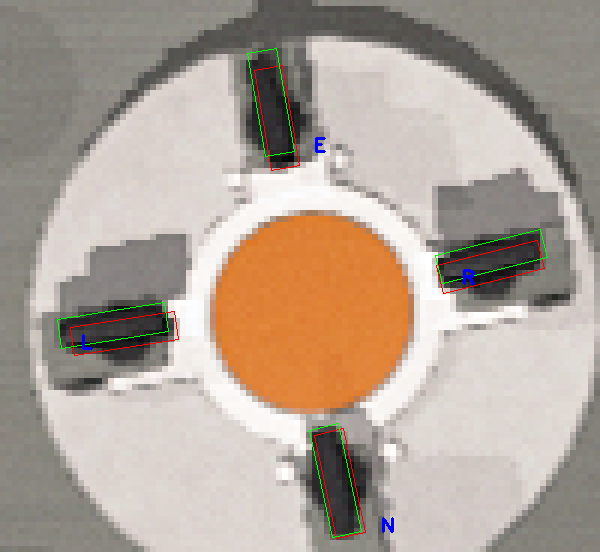

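```bash
cat > go.py <<'E'
import sys,numpy as np
from plant import observe
from scipy.spatial.transform import Rotation as Ro
# args: x y z azy_deg
x,y,z,az=map(float,sys.argv[1:5]);s=observe()
a=np.radians(az);Y=np.array([np.cos(a),np.sin(a),0]);Z=np.array([0,0,-1.]);X=np.cross(Y,Z)
T=np.c_[X,Y,Z];R=Ro.from_matrix(s['ee_rot']).as_matrix()
print('t',round(s['clock'],2),'pos',s['ee_pos'].round(4),'q',s['joints'].round(2),'azy',np.degrees(np.arctan2(s['ee_rot'][1,1],s['ee_rot'][0,1])).round(1))
print('lin cm',(R.T@(np.array([x,y,z])-s['ee_pos'])*100).round(2),'rot',Ro.from_matrix(R.T@T).as_rotvec().round(3))
E
cat > st.py <<'E'
import numpy as np
from plant import observe
s=observe();R=s['ee_rot']
print('t',round(s['clock'],2),'pos',s['ee_pos'].round(4),'azy',np.degrees(np.arctan2(R[1,1],R[0,1])).round(2),'q6',s['joints'][5].round(3),'F',s['contact_force'].round(1),'Ftool',(R.T@s['contact_force']).round(1),'M',s['ft_torque'].round(3),'jt6',s['joint_torque'][5].round(3),'w',round(s['grip_width'],3))
E
python3 go.py .546 .1109 .2 188.5; for i in 1 2 3; do python3 st.py; done
```

```text
t 0.7 pos [0.1258 0.5354 0.2503] q [ 1.19  0.26  0.02  1.33 -0.    1.42] azy 76.8
lin cm [-50.61 -31.71   5.03] rot [ 0.    0.   -1.95]
t 0.7 pos [0.1258 0.5354 0.2503] azy 76.77 q6 1.418 F [-0.4 -0.3  0.2] Ftool [ 0.3 -0.4 -0.2] M [0.019 0.032 0.015] jt6 0.0 w 1.0
t 0.7 pos [0.1258 0.5354 0.2503] azy 76.77 q6 1.418 F [-0.4 -0.3  0.2] Ftool [ 0.3 -0.4 -0.2] M [0.019 0.032 0.015] jt6 0.0 w 1.0
t 0.7 pos [0.1258 0.5354 0.2503] azy 76.77 q6 1.418 F [-0.4 -0.3  0.2] Ftool [ 0.3 -0.4 -0.2] M [0.019 0.032 0.015] jt6 0.0 w 1.0
```

>>> {"op": "servo_tool", "data": {"plan": [{"linear": [-50.6,-31.7,5.0],"rot": [0,0,-1.95],"jaw": 4},{"linear": [-50.6,-31.7,5.0],"rot": [0,0,-1.95],"jaw": 4},{"linear": [-50.6,-31.7,5.0],"rot": [0,0,-1.95],"jaw": 4},{"linear": [-50.6,-31.7,5.0],"rot": [0,0,-1.95],"jaw": 4},{"linear": [-50.6,-31.7,5.0],"rot": [0,0,-1.95],"jaw": 4},{"linear": [-50.6,-31.7,5.0],"rot": [0,0,-1.95],"jaw": 4},{"linear": [-50.6,-31.7,5.0],"rot": [0,0,-1.95],"jaw": 4},{"linear": [-50.6,-31.7,5.0],"rot": [0,0,-1.95],"jaw": 4},{"linear": [-50.6,-31.7,5.0],"rot": [0,0,-1.95],"jaw": 4},{"linear": [-50.6,-31.7,5.0],"rot": [0,0,-1.95],"jaw": 4},{"linear": [-50.6,-31.7,5.0],"rot": [0,0,-1.95],"jaw": 4},{"linear": [-50.6,-31.7,5.0],"rot": [0,0,-1.95],"jaw": 4}], "newtons": 40}}

```text
clock: 1.7
ee_pos: [0.4358, 0.2235, 0.2138]
ee_rot: [[-0.46, -0.888, 0.001], [-0.888, 0.46, 0.0], [-0.0, -0.0, -1.0]]
contact_force: [1.3, 1.6, 0.1]
grip_width: 0.466
```

```bash
python3 go.py .546 .1109 .2 188.5;python3 st.py
```

```text
t 1.7 pos [0.4358 0.2235 0.2138] q [ 0.3   0.17 -0.19  1.21  0.   -0.79] azy 152.6
lin cm [  4.93 -14.97   1.38] rot [-0.001  0.    -0.627]
t 1.7 pos [0.4358 0.2235 0.2138] azy 152.59 q6 -0.79 F [1.3 1.6 0.1] Ftool [-2.  -0.4 -0.1] M [ 0.05  -0.024  0.027] jt6 3.635 w 0.466
```

>>> {"op": "servo_tool", "data": {"plan": [{"linear": [4.9,-15.0,1.4],"rot": [0,0,-0.627],"jaw": 4},{"linear": [4.9,-15.0,1.4],"rot": [0,0,-0.627],"jaw": 4},{"linear": [4.9,-15.0,1.4],"rot": [0,0,-0.627],"jaw": 4},{"linear": [4.9,-15.0,1.4],"rot": [0,0,-0.627],"jaw": 4},{"linear": [4.9,-15.0,1.4],"rot": [0,0,-0.627],"jaw": 4},{"linear": [4.9,-15.0,1.4],"rot": [0,0,-0.627],"jaw": 4},{"linear": [4.9,-15.0,1.4],"rot": [0,0,-0.627],"jaw": 4}]}}

```text
clock: 2.28
ee_pos: [0.5446, 0.1117, 0.1994]
ee_rot: [[0.14, -0.99, -0.001], [-0.99, -0.14, 0.0], [-0.0, 0.001, -1.0]]
contact_force: [-0.6, -0.3, 0.3]
grip_width: 0.468
```

```bash
python3 go.py .546 .1109 .128 188.5;python3 st.py; python3 -c "
from plant import *;import cv2
for c in ('scene','top'): cv2.imwrite(f'pics/{c}1.png',read_camera(c))
a=cv2.imread('pics/scene1.png')[100:250,240:440];b=cv2.imread('pics/top1.png')[150:270,220:360]
cv2.imwrite('pics/sz1.png',cv2.resize(a,None,fx=4,fy=4));cv2.imwrite('pics/tz1.png',cv2.resize(b,None,fx=5,fy=5))
"; python3 st.py
```

```text
t 2.28 pos [0.5446 0.1117 0.1994] q [ 0.05  0.29 -0.07  1.22  0.   -1.66] azy -172.0
lin cm [ 0.1  -0.14  7.14] rot [ 0.001  0.    -0.008]
t 2.28 pos [0.5446 0.1117 0.1994] azy -171.95 q6 -1.66 F [-0.6 -0.3  0.3] Ftool [ 0.2  0.6 -0.3] M [-0.006  0.04   0.013] jt6 -1.041 w 0.468
t 2.38 pos [0.5441 0.1126 0.1999] azy -171.96 q6 -1.658 F [-1.   0.2 -0.5] Ftool [-0.3  1.   0.5] M [0.028 0.047 0.036] jt6 -0.116 w 0.47
```

View pics/sz1.png

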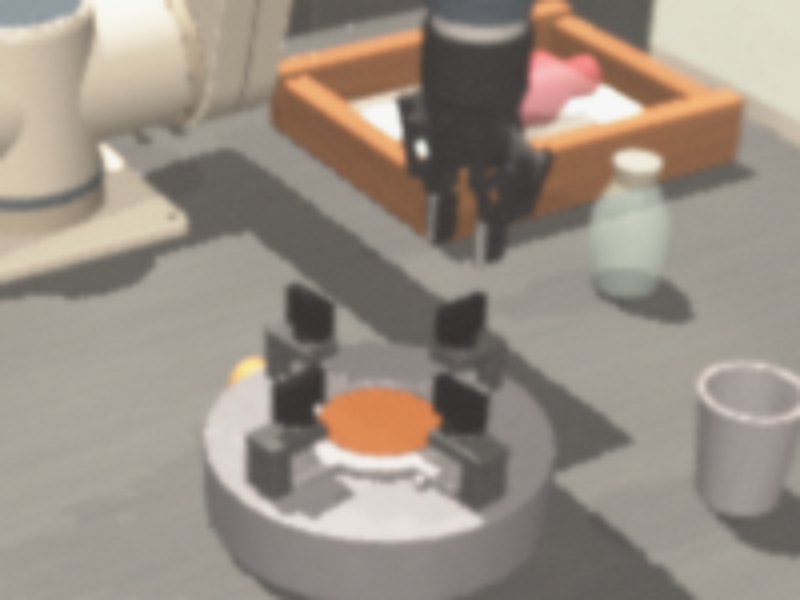

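View pics/tz1.png

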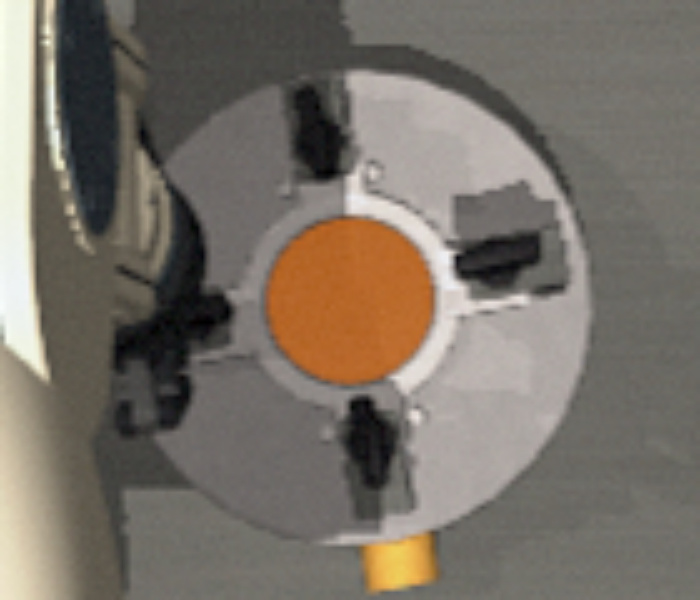

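>>> {"op": "servo_tool", "data": {"plan": [{"linear": [0.2,-0.16,3.6],"rot": [0,0,-0.008],"jaw": 4},{"linear": [0.2,-0.16,7.2],"rot": [0,0,-0.008],"jaw": 4},{"linear": [0.2,-0.16,7.2],"rot": [0,0,-0.008],"jaw": 4},{"linear": [0.2,-0.16,7.2],"rot": [0,0,-0.008],"jaw": 0.5},{"linear": [0.2,-0.16,7.2],"rot": [0,0,-0.008],"jaw": 0.5},{"linear": [0.2,-0.16,7.2],"rot": [0,0,-0.008],"jaw": 0.5},{"linear": [0.2,-0.16,7.2],"rot": [0,0,-0.008],"jaw": 0.5},{"linear": [0.2,-0.16,7.2],"rot": [0,0,-0.008],"jaw": 0.5}], "newtons": 50}}

```text
clock: 3.05
ee_pos: [0.5446, 0.1108, 0.1286]
ee_rot: [[0.15, -0.989, -0.004], [-0.989, -0.15, 0.0], [-0.001, 0.004, -1.0]]
contact_force: [-8.1, 0.2, -10.3]
grip_width: 0.256
```

```bash
python3 st.py; python3 -c "
from plant import *;import cv2
for c in ('scene',): cv2.imwrite(f'pics/{c}2.png',read_camera(c))
a=cv2.imread('pics/scene2.png')[120:270,240:440]
cv2.imwrite('pics/sz2.png',cv2.resize(a,None,fx=4,fy=4))
"; python3 st.py
```

```text
t 3.05 pos [0.5446 0.1108 0.1286] azy -171.35 q6 -1.672 F [ -8.1   0.2 -10.3] Ftool [-1.4  8.  10.3] M [ 0.042  1.469 -0.006] jt6 0.006 w 0.256
t 3.1 pos [0.5446 0.1108 0.1286] azy -171.35 q6 -1.672 F [-7.5  0.4 -9.7] Ftool [-1.5  7.3  9.7] M [ 0.096  1.455 -0.04 ] jt6 0.006 w 0.259
```

View pics/sz2.png

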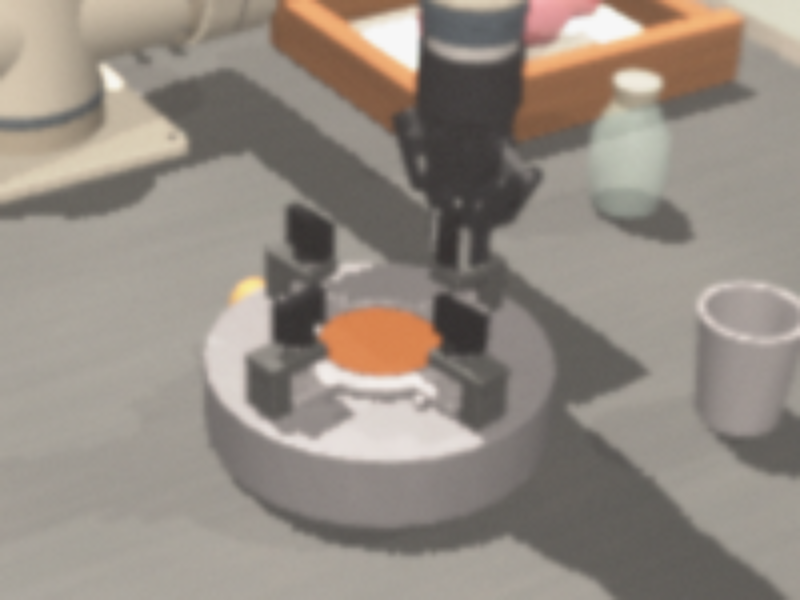

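>>> {"op": "servo_tool", "data": {"plan": [{"linear": [0,0,0],"rot": [0,0,0],"jaw": 3.5},{"linear": [-0.05,0.13,-0.4],"rot": [0,0,0],"jaw": 3.5},{"linear": [-0.05,0.13,-0.8],"rot": [0,0,0],"jaw": 3.5},{"linear": [-0.05,0.13,-0.8],"rot": [0,0,0],"jaw": 0.5},{"linear": [-0.05,0.13,-0.8],"rot": [0,0,0],"jaw": 0.5},{"linear": [-0.05,0.13,-0.8],"rot": [0,0,0],"jaw": 0.5},{"linear": [-0.05,0.13,-0.8],"rot": [0,0,0],"jaw": 0.5},{"linear": [-0.05,0.13,-0.8],"rot": [0,0,0],"jaw": 0.5}], "newtons": 50}}

```text
clock: 3.77
ee_pos: [0.5446, 0.1103, 0.1373]
ee_rot: [[0.15, -0.989, 0.0], [-0.989, -0.15, -0.0], [0.0, -0.0, -1.0]]
contact_force: [-9.7, -1.3, 14.4]
grip_width: 0.13
```

```bash
python3 st.py
```

```text
t 3.77 pos [0.5446 0.1103 0.1373] azy -171.37 q6 -1.673 F [-9.7 -1.3 14.4] Ftool [ -0.2   9.8 -14.5] M [-0.139  1.732 -0.199] jt6 -0.172 w 0.13
```

>>> {"op": "servo_tool", "data": {"plan": [{"linear": [0,0.15,-0.13],"rot": [0,0,0.02],"jaw": 0.5},{"linear": [0,0.15,-0.13],"rot": [0,0,0.02],"jaw": 0.5}]}}

```text
clock: 3.93
ee_pos: [0.5444, 0.1103, 0.1374]
ee_rot: [[0.129, -0.992, 0.002], [-0.992, -0.129, 0.0], [-0.0, -0.002, -1.0]]
contact_force: [2.2, 1.3, -0.6]
grip_width: 0.131
```

```bash
python3 st.py
```

```text
t 3.93 pos [0.5444 0.1103 0.1374] azy -172.57 q6 -1.652 F [ 2.2  1.3 -0.6] Ftool [-1.  -2.3  0.6] M [ 0.192 -0.504  0.202] jt6 0.4 w 0.131
```

>>> {"op": "servo_tool", "data": {"plan": [{"linear": [0,0,0],"rot": [0,0,0.02],"jaw": 0.5},{"linear": [0,0,0],"rot": [0,0,0.04],"jaw": 0.5},{"linear": [0,0,0],"rot": [0,0,0.06],"jaw": 0.5},{"linear": [0,0,0],"rot": [0,0,0.08],"jaw": 0.5}]}}

```text
clock: 4.27
ee_pos: [0.5442, 0.1102, 0.1373]
ee_rot: [[0.049, -0.999, 0.001], [-0.999, -0.049, 0.0], [-0.0, -0.001, -1.0]]
contact_force: [1.3, 1.9, 3.9]
grip_width: 0.133
```

```bash
python3 st.py
```

```text
t 4.27 pos [0.5442 0.1102 0.1373] azy -177.19 q6 -1.571 F [1.3 1.9 3.9] Ftool [-1.9 -1.4 -3.9] M [ 0.2   -0.372  0.209] jt6 -0.131 w 0.133
```

>>> {"op": "servo_tool", "data": {"plan": [{"linear": [0,0,0],"rot": [0,0,0.02],"jaw": 0.5},{"linear": [0,0,0],"rot": [0,0,0.04],"jaw": 0.5},{"linear": [0,0,0],"rot": [0,0,0.06],"jaw": 0.5},{"linear": [0,0,0],"rot": [0,0,0.08],"jaw": 0.5}]}}

```text
clock: 4.6
ee_pos: [0.5439, 0.1102, 0.1373]
ee_rot: [[-0.031, -1.0, 0.001], [-1.0, 0.031, 0.0], [-0.0, -0.001, -1.0]]
contact_force: [0.1, 0.9, 5.8]
grip_width: 0.125
```

```bash
python3 st.py
```

```text
t 4.6 pos [0.5439 0.1102 0.1373] azy 178.23 q6 -1.491 F [0.1 0.9 5.8] Ftool [-0.9 -0.1 -5.8] M [ 0.25  -0.224  0.269] jt6 -0.127 w 0.125
```

>>> {"op": "servo_tool", "data": {"plan": [{"linear": [0,0,0],"rot": [0,0,0.02],"jaw": 0.5},{"linear": [0,0,0],"rot": [0,0,0.04],"jaw": 0.5},{"linear": [0,0,0],"rot": [0,0,0.06],"jaw": 0.5},{"linear": [0,0,0],"rot": [0,0,0.08],"jaw": 0.5}]}}

```text
clock: 4.93
ee_pos: [0.5438, 0.1102, 0.1373]
ee_rot: [[-0.111, -0.994, 0.0], [-0.994, 0.111, 0.0], [-0.0, -0.0, -1.0]]
contact_force: [0.3, 1.4, 7.3]
grip_width: 0.131
```

```bash
python3 st.py
```

```text
t 4.93 pos [0.5438 0.1102 0.1373] azy 173.65 q6 -1.411 F [0.3 1.4 7.3] Ftool [-1.4 -0.1 -7.3] M [ 0.205 -0.028  0.23 ] jt6 -0.124 w 0.131
```

>>> {"op": "servo_tool", "data": {"plan": [{"linear": [0,0,0],"rot": [0,0,0.02],"jaw": 0.5},{"linear": [0,0,0],"rot": [0,0,0.04],"jaw": 0.5},{"linear": [0,0,0],"rot": [0,0,0.06],"jaw": 0.5},{"linear": [0,0,0],"rot": [0,0,0.08],"jaw": 0.5}]}}

```text
clock: 5.27
ee_pos: [0.5435, 0.1103, 0.1373]
ee_rot: [[-0.19, -0.982, -0.0], [-0.982, 0.19, 0.0], [-0.0, 0.0, -1.0]]
contact_force: [-1.3, 1.4, 7.8]
grip_width: 0.128
```

```bash
python3 st.py
```

```text
t 5.27 pos [0.5435 0.1103 0.1373] azy 169.07 q6 -1.331 F [-1.3  1.4  7.8] Ftool [-1.1  1.5 -7.8] M [0.259 0.163 0.311] jt6 -0.121 w 0.128
```

>>> {"op": "servo_tool", "data": {"plan": [{"linear": [0,0,0],"rot": [0,0,0.02],"jaw": 0.5},{"linear": [0,0,0],"rot": [0,0,0.04],"jaw": 0.5},{"linear": [0,0,0],"rot": [0,0,0.06],"jaw": 0.5},{"linear": [0,0,0],"rot": [0,0,0.08],"jaw": 0.5}]}}

```text
clock: 5.6
ee_pos: [0.5433, 0.1103, 0.1373]
ee_rot: [[-0.268, -0.964, -0.0], [-0.964, 0.268, 0.0], [-0.0, 0.001, -1.0]]
contact_force: [-2.1, 1.6, 8.2]
grip_width: 0.131
```

```bash
python3 st.py
```

```text
t 5.6 pos [0.5433 0.1103 0.1373] azy 164.48 q6 -1.251 F [-2.1  1.6  8.2] Ftool [-0.9  2.4 -8.2] M [0.261 0.396 0.246] jt6 -0.118 w 0.131
```

>>> {"op": "servo_tool", "data": {"plan": [{"linear": [0,0,0],"rot": [0,0,0.02],"jaw": 0.5},{"linear": [0,0,0],"rot": [0,0,0.04],"jaw": 0.5},{"linear": [0,0,0],"rot": [0,0,0.06],"jaw": 0.5},{"linear": [0,0,0],"rot": [0,0,0.08],"jaw": 0.5}]}}

```text
clock: 5.93
ee_pos: [0.5431, 0.1104, 0.1373]
ee_rot: [[-0.344, -0.939, -0.001], [-0.939, 0.344, 0.0], [0.0, 0.001, -1.0]]
contact_force: [-3.5, 1.3, 8.4]
grip_width: 0.132
```

```bash
python3 st.py
```

```text
t 5.93 pos [0.5431 0.1104 0.1373] azy 159.91 q6 -1.171 F [-3.5  1.3  8.4] Ftool [-0.1  3.7 -8.4] M [0.328 0.607 0.27 ] jt6 -0.115 w 0.132
```

>>> {"op": "servo_tool", "data": {"plan": [{"linear": [0,0,0],"rot": [0,0,0.02],"jaw": 0.5},{"linear": [0,0,0],"rot": [0,0,0.04],"jaw": 0.5},{"linear": [0,0,0],"rot": [0,0,0.06],"jaw": 0.5},{"linear": [0,0,0],"rot": [0,0,0.08],"jaw": 0.5}]}}

```text
clock: 6.27
ee_pos: [0.5429, 0.1104, 0.1373]
ee_rot: [[-0.417, -0.909, -0.001], [-0.909, 0.417, 0.0], [0.0, 0.001, -1.0]]
contact_force: [-4.1, 2.4, 9.9]
grip_width: 0.135
```

```bash
python3 st.py
```

```text
t 6.27 pos [0.5429 0.1104 0.1373] azy 155.32 q6 -1.091 F [-4.1  2.4  9.9] Ftool [-0.5  4.8 -9.9] M [0.31  0.685 0.278] jt6 -0.112 w 0.135
```

>>> {"op": "servo_tool", "data": {"plan": [{"linear": [0,0,0],"rot": [0,0,0.02],"jaw": 0.5},{"linear": [0,0,0],"rot": [0,0,0.04],"jaw": 0.5},{"linear": [0,0,0],"rot": [0,0,0.06],"jaw": 0.5},{"linear": [0,0,0],"rot": [0,0,0.08],"jaw": 0.5}]}}

```text
clock: 6.6
ee_pos: [0.5427, 0.1105, 0.1373]
ee_rot: [[-0.489, -0.872, -0.002], [-0.872, 0.489, 0.001], [0.0, 0.002, -1.0]]
contact_force: [-4.7, 2.7, 9.6]
grip_width: 0.13
```

```bash
python3 st.py
```

```text
t 6.6 pos [0.5427 0.1105 0.1373] azy 150.75 q6 -1.011 F [-4.7  2.7  9.6] Ftool [-0.1  5.5 -9.5] M [0.47  0.9   0.275] jt6 -0.109 w 0.13
```

>>> {"op": "servo_tool", "data": {"plan": [{"linear": [0,0,0],"rot": [0,0,0.02],"jaw": 0.5},{"linear": [0,0,0],"rot": [0,0,0.04],"jaw": 0.5},{"linear": [0,0,0],"rot": [0,0,0.06],"jaw": 0.5},{"linear": [0,0,0],"rot": [0,0,0.08],"jaw": 0.5}]}}

```text
clock: 6.93
ee_pos: [0.5426, 0.1106, 0.1373]
ee_rot: [[-0.557, -0.831, -0.002], [-0.831, 0.557, 0.001], [0.0, 0.002, -1.0]]
contact_force: [-5.9, 2.9, 10.8]
grip_width: 0.122
```

```bash
python3 st.py
```

```text
t 6.93 pos [0.5426 0.1106 0.1373] azy 146.17 q6 -0.931 F [-5.9  2.9 10.8] Ftool [  0.9   6.6 -10.8] M [0.509 1.103 0.235] jt6 -0.106 w 0.122
```

>>> {"op": "servo_tool", "data": {"plan": [{"linear": [0,0,0],"rot": [0,0,0.02],"jaw": 0.5},{"linear": [0,0,0],"rot": [0,0,0.04],"jaw": 0.5},{"linear": [0,0,0],"rot": [0,0,0.06],"jaw": 0.5},{"linear": [0,0,0],"rot": [0,0,0.08],"jaw": 0.5}]}}

```text
clock: 7.27
ee_pos: [0.5424, 0.1107, 0.1373]
ee_rot: [[-0.621, -0.784, -0.002], [-0.784, 0.621, 0.001], [0.001, 0.002, -1.0]]
contact_force: [-6.4, 4.1, 10.4]
grip_width: 0.131
```

```bash
python3 st.py
```

```text
t 7.27 pos [0.5424 0.1107 0.1373] azy 141.59 q6 -0.851 F [-6.4  4.1 10.4] Ftool [  0.8   7.6 -10.4] M [0.663 1.222 0.289] jt6 -0.104 w 0.131
```

>>> {"op": "servo_tool", "data": {"plan": [{"linear": [0,0,0],"rot": [0,0,0.02],"jaw": 0.5},{"linear": [0,0,0],"rot": [0,0,0.04],"jaw": 0.5},{"linear": [0,0,0],"rot": [0,0,0.06],"jaw": 0.5},{"linear": [0,0,0],"rot": [0,0,0.08],"jaw": 0.5}]}}

```text
clock: 7.6
ee_pos: [0.5422, 0.1108, 0.1373]
ee_rot: [[-0.682, -0.732, -0.003], [-0.732, 0.682, 0.001], [0.001, 0.003, -1.0]]
contact_force: [-7.3, 4.7, 11.9]
grip_width: 0.13
```

```bash
python3 st.py
```

```text
t 7.6 pos [0.5422 0.1108 0.1373] azy 137.01 q6 -0.771 F [-7.3  4.7 11.9] Ftool [  1.5   8.6 -11.9] M [0.766 1.415 0.287] jt6 -0.101 w 0.13
```

>>> {"op": "servo_tool", "data": {"plan": [{"linear": [0,0,0],"rot": [0,0,0.02],"jaw": 0.5},{"linear": [0,0,0],"rot": [0,0,0.04],"jaw": 0.5},{"linear": [0,0,0],"rot": [0,0,0.06],"jaw": 0.5},{"linear": [0,0,0],"rot": [0,0,0.08],"jaw": 0.5}]}}

```text
clock: 7.93
ee_pos: [0.5421, 0.111, 0.1373]
ee_rot: [[-0.738, -0.675, -0.003], [-0.675, 0.738, 0.001], [0.001, 0.003, -1.0]]
contact_force: [-8.1, 5.0, 11.6]
grip_width: 0.13
```

```bash
python3 st.py
```

```text
t 7.93 pos [0.5421 0.111  0.1373] azy 132.44 q6 -0.691 F [-8.1  5.  11.6] Ftool [  2.6   9.2 -11.5] M [0.885 1.601 0.298] jt6 -0.099 w 0.13
```

>>> {"op": "servo_tool", "data": {"plan": [{"linear": [0,0.04,-0.05],"rot": [0,0,0.02],"jaw": 0.5},{"linear": [0,0.08,-0.1],"rot": [0,0,0.04],"jaw": 0.5},{"linear": [0,0.1,-0.1],"rot": [0,0,0.06],"jaw": 0.5},{"linear": [0,0.1,-0.1],"rot": [0,0,0.08],"jaw": 0.5}]}}

```text
clock: 8.27
ee_pos: [0.5419, 0.1112, 0.1374]
ee_rot: [[-0.79, -0.613, -0.003], [-0.613, 0.79, 0.0], [0.002, 0.002, -1.0]]
contact_force: [-4.7, 3.4, 1.2]
grip_width: 0.129
```

```bash
python3 st.py
```

```text
t 8.27 pos [0.5419 0.1112 0.1374] azy 127.83 q6 -0.61 F [-4.7  3.4  1.2] Ftool [ 1.6  5.6 -1.2] M [0.654 1.015 0.286] jt6 -0.095 w 0.129
```

>>> {"op": "servo_tool", "data": {"plan": [{"linear": [0,0,0],"rot": [0,0,0.02],"jaw": 0.5},{"linear": [0,0,0],"rot": [0,0,0.04],"jaw": 0.5},{"linear": [0,0,0],"rot": [0,0,0.06],"jaw": 0.5}]}}

```text
clock: 8.52
ee_pos: [0.5418, 0.1113, 0.1374]
ee_rot: [[-0.825, -0.565, -0.003], [-0.565, 0.825, 0.001], [0.002, 0.002, -1.0]]
contact_force: [-5.5, 4.5, 1.4]
grip_width: 0.131
```

```bash
python3 st.py
```

```text
t 8.52 pos [0.5418 0.1113 0.1374] azy 124.39 q6 -0.55 F [-5.5  4.5  1.4] Ftool [ 2.   6.8 -1.4] M [0.791 1.128 0.257] jt6 -0.093 w 0.131
```

>>> {"op": "servo_tool", "data": {"plan": [{"linear": [0,0.05,0],"rot": [0,0,0.02],"jaw": 0.5},{"linear": [0,0.05,0],"rot": [0,0,0.04],"jaw": 0.5}]}}

```text
clock: 8.68
ee_pos: [0.5417, 0.1115, 0.1374]
ee_rot: [[-0.847, -0.531, -0.003], [-0.531, 0.847, 0.0], [0.002, 0.001, -1.0]]
contact_force: [-5.1, 3.2, 1.4]
grip_width: 0.127
```

```bash
python3 st.py
```

```text
t 8.68 pos [0.5417 0.1115 0.1374] azy 122.09 q6 -0.509 F [-5.1  3.2  1.4] Ftool [ 2.6  5.5 -1.4] M [0.503 1.018 0.313] jt6 -0.081 w 0.127
```

>>> {"op": "servo_tool", "data": {"plan": [{"linear": [0,0,0],"rot": [0,0,0.02],"jaw": 0.5},{"linear": [0,0,0],"rot": [0,0,0.04],"jaw": 0.5}]}}

```text
clock: 8.85
ee_pos: [0.5417, 0.1115, 0.1374]
ee_rot: [[-0.868, -0.497, -0.003], [-0.497, 0.868, 0.0], [0.002, 0.002, -1.0]]
contact_force: [-6.5, 3.4, 1.6]
grip_width: 0.126
```

```bash
python3 st.py; python3 -c "
from plant import *;import cv2
for c in ('scene',): cv2.imwrite(f'pics/{c}3.png',read_camera(c))
a=cv2.imread('pics/scene3.png')[120:270,240:440]
cv2.imwrite('pics/sz3.png',cv2.resize(a,None,fx=4,fy=4))
"; python3 st.py
```

```text
t 8.85 pos [0.5417 0.1115 0.1374] azy 119.8 q6 -0.469 F [-6.5  3.4  1.6] Ftool [ 3.9  6.1 -1.6] M [0.622 1.082 0.315] jt6 -0.084 w 0.126
t 8.9 pos [0.5417 0.1115 0.1374] azy 119.71 q6 -0.468 F [-5.5  2.9  0.9] Ftool [ 3.3  5.2 -0.8] M [0.529 1.122 0.273] jt6 0.061 w 0.125
```

View pics/sz3.png

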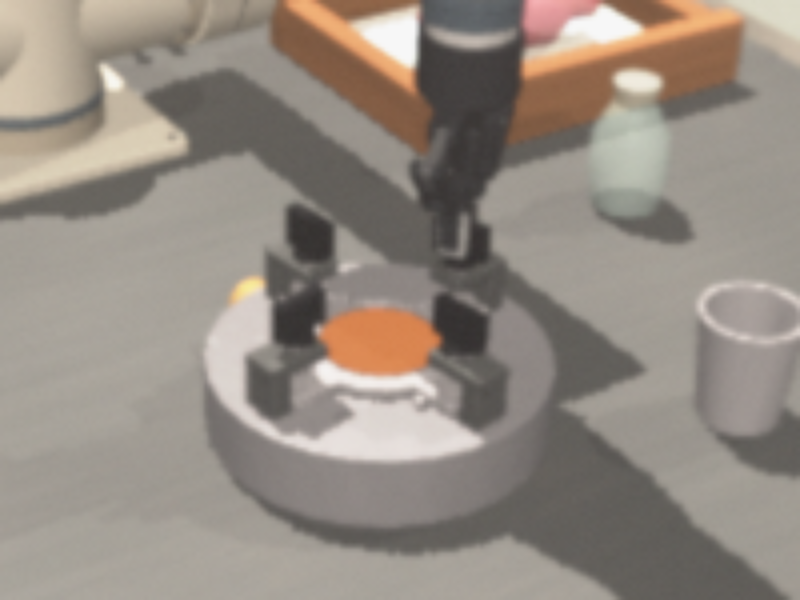

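>>> {"op": "servo_tool", "data": {"plan": [{"linear": [0,0,0],"rot": [0,0,0.015],"jaw": 0.5}]}}

```text
clock: 8.98
ee_pos: [0.5416, 0.1116, 0.1374]
ee_rot: [[-0.875, -0.485, -0.003], [-0.485, 0.875, 0.0], [0.002, 0.002, -1.0]]
contact_force: [-5.9, 3.5, 1.9]
grip_width: 0.131
```

```bash
python3 st.py
```

```text
t 8.98 pos [0.5416 0.1116 0.1374] azy 118.99 q6 -0.455 F [-5.9  3.5  1.9] Ftool [ 3.5  5.9 -1.9] M [0.567 1.098 0.303] jt6 -0.076 w 0.131
```

>>> {"op": "servo_tool", "data": {"plan": [{"linear": [0,0,0],"rot": [0,0,0.015],"jaw": 0.5}]}}

```text
clock: 9.07
ee_pos: [0.5416, 0.1116, 0.1374]
ee_rot: [[-0.882, -0.471, -0.003], [-0.471, 0.882, 0.0], [0.002, 0.002, -1.0]]
contact_force: [-6.4, 3.9, 2.1]
grip_width: 0.129
```

```bash
python3 st.py
```

```text
t 9.07 pos [0.5416 0.1116 0.1374] azy 118.1 q6 -0.439 F [-6.4  3.9  2.1] Ftool [ 3.8  6.5 -2.1] M [0.665 1.142 0.354] jt6 -0.015 w 0.129
```

>>> {"op": "servo_tool", "data": {"plan": [{"linear": [0,0,0],"rot": [0,0,0.015],"jaw": 0.5}]}}

```text
clock: 9.15
ee_pos: [0.5416, 0.1116, 0.1374]
ee_rot: [[-0.889, -0.458, -0.003], [-0.458, 0.889, 0.001], [0.002, 0.002, -1.0]]
contact_force: [-5.9, 3.8, 1.7]
grip_width: 0.129
```

```bash
python3 st.py
```

```text
t 9.15 pos [0.5416 0.1116 0.1374] azy 117.25 q6 -0.424 F [-5.9  3.8  1.7] Ftool [ 3.5  6.1 -1.6] M [0.688 1.124 0.318] jt6 0.02 w 0.129
```

```bash
cat > kink.py <<'E'
import numpy as np,sys
def fit(az,T,k=.16,prior=None,sig=.025):
    th=np.radians(az[0]-np.array(az));T=np.array(T);res=[]
    for t0 in np.arange(0,th[-1]+.01,.02):
        m=k*np.maximum(0,th-t0)
        if prior: b=(np.sum(T-m)/sig**2+prior[0]/prior[1]**2)/(len(T)/sig**2+1/prior[1]**2)
        else: b=np.mean(T-m)
        c=np.sum((T-m-b)**2)/sig**2+(((b-prior[0])/prior[1])**2 if prior else 0)
        res.append((t0,b,c,m[-1]))
    res=np.array(res);w=np.exp(-.5*(res[:,2]-res[:,2].min()));w/=w.sum()
    print('best',res[res[:,2].argmin()].round(3),'mean excess',(w@res[:,3]).round(4),'sd',np.sqrt(w@res[:,3]**2-(w@res[:,3])**2).round(4),'N',(w@res[:,3]/.004).round(1), 'resid',(np.sqrt(np.mean((T-res[res[:,2].argmin()][1])**2))).round(3))
if __name__=='__main__':
    az=[182.81,178.23,173.65,169.07,164.48,159.91,155.32,150.75,146.17,141.59,137.01,132.44,127.83,124.39,122.09,119.8,118.99,118.1,117.25]
    T=[.213,.27,.23,.305,.24,.26,.265,.26,.217,.268,.2625,.272,.27,.238,.298,.297,.287,.338,.302]
    fit(az,T);fit(az,T,prior=(.265,.01))
E
python3 kink.py
```

```text
best [ 0.84   0.254 17.452  0.049] mean excess 0.0488 sd 0.0132 N 12.2 resid 0.034
best [ 0.86   0.258 18.271  0.045] mean excess 0.0436 sd 0.0118 N 10.9 resid 0.033
```

>>> {"op": "servo_tool", "data": {"plan": [{"linear": [0,0,0],"rot": [0,0,0],"jaw": 4},{"linear": [0,0,0],"rot": [0,0,0],"jaw": 4},{"linear": [0,0,-3],"rot": [0,0,0],"jaw": 4},{"linear": [0,0,-5.3],"rot": [0,0,0],"jaw": 4},{"linear": [4.4,-14.9,-5.3],"rot": [0,0,-1.331],"jaw": 4},{"linear": [4.4,-14.9,-5.3],"rot": [0,0,-1.331],"jaw": 4},{"linear": [4.4,-14.9,-5.3],"rot": [0,0,-1.331],"jaw": 4},{"linear": [4.4,-14.9,-5.3],"rot": [0,0,-1.331],"jaw": 4},{"linear": [4.4,-14.9,-5.3],"rot": [0,0,-1.331],"jaw": 4},{"linear": [4.4,-14.9,-5.3],"rot": [0,0,-1.331],"jaw": 4},{"linear": [4.4,-14.9,-5.3],"rot": [0,0,-1.331],"jaw": 4},{"linear": [4.4,-14.9,-5.3],"rot": [0,0,-1.331],"jaw": 4}]}}

```text
clock: 10.15
ee_pos: [0.5724, -0.0423, 0.1908]
ee_rot: [[-0.123, -0.992, 0.0], [-0.992, 0.123, -0.001], [0.001, -0.0, -1.0]]
contact_force: [0.3, 0.0, -1.0]
grip_width: 0.466
```

>>> {"op": "servo_tool", "data": {"plan": [{"linear": [0,0,0],"rot": [0,0,-0.37],"jaw": 4},{"linear": [0,0,0],"rot": [0,0,-0.37],"jaw": 4},{"linear": [0,0,0],"rot": [0,0,-0.37],"jaw": 4},{"linear": [0,0,0],"rot": [0,0,-0.37],"jaw": 4}]}}

```text
clock: 10.48
ee_pos: [0.5724, -0.0417, 0.1909]
ee_rot: [[0.245, -0.97, 0.0], [-0.97, -0.245, -0.001], [0.001, -0.0, -1.0]]
contact_force: [-0.6, -0.7, -0.2]
grip_width: 0.469
```

```bash
python3 go.py .5705 -.0411 .136 193.5;python3 st.py; python3 -c "
from plant import *;import cv2
for c in ('top',): cv2.imwrite(f'pics/{c}4.png',read_camera(c))
b=cv2.imread('pics/top4.png')[150:270,220:360]
cv2.imwrite('pics/tz4.png',cv2.resize(b,None,fx=5,fy=5))
"; python3 go.py .5705 -.0411 .136 193.5
```

```text
t 10.48 pos [ 0.5724 -0.0417  0.1909] q [-0.22  0.32 -0.04  1.21 -0.   -2.04] azy -165.8
lin cm [-0.11  0.17  5.49] rot [-0.    -0.001  0.012]
t 10.48 pos [ 0.5724 -0.0417  0.1909] azy -165.82 q6 -2.037 F [-0.6 -0.7 -0.2] Ftool [0.5 0.8 0.2] M [ 0.001  0.014 -0.041] jt6 -2.258 w 0.469
t 10.53 pos [ 0.5724 -0.0416  0.191 ] q [-0.22  0.32 -0.04  1.21 -0.   -2.03] azy -166.2
lin cm [-0.1   0.17  5.5 ] rot [-0.    -0.001  0.004]
```

View pics/tz4.png

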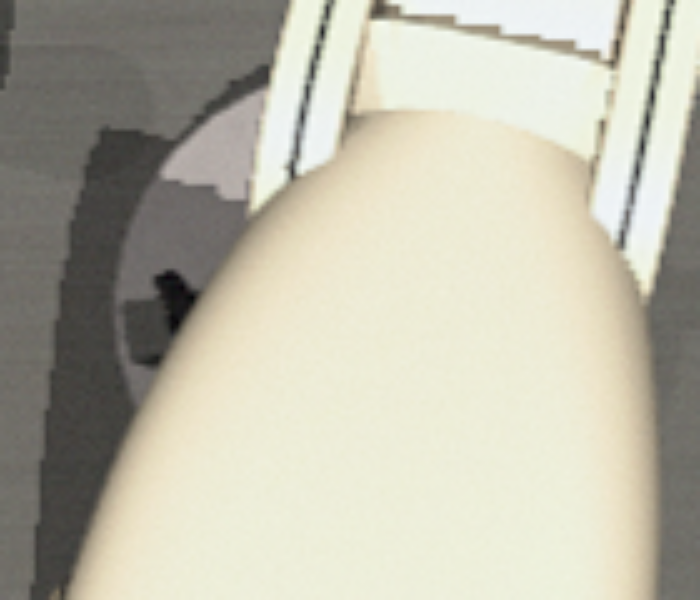

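>>> {"op": "servo_tool", "data": {"plan": [{"linear": [-0.1,0.17,2.7],"rot": [0,0,0.004],"jaw": 4},{"linear": [-0.1,0.17,5.4],"rot": [0,0,0.004],"jaw": 3.5},{"linear": [-0.1,0.17,5.4],"rot": [0,0,0.004],"jaw": 2.5},{"linear": [-0.1,0.17,5.4],"rot": [0,0,0.004],"jaw": 0.5},{"linear": [-0.1,0.17,5.4],"rot": [0,0,0.004],"jaw": 0.5},{"linear": [-0.1,0.17,5.4],"rot": [0,0,0.004],"jaw": 0.5},{"linear": [-0.1,0.17,5.4],"rot": [0,0,0.004],"jaw": 0.5},{"linear": [-0.1,0.17,5.3],"rot": [0,0,0.004],"jaw": 0.5}], "newtons": 50}}

```text
clock: 11.2
ee_pos: [0.5702, -0.0406, 0.1371]
ee_rot: [[0.236, -0.972, -0.001], [-0.972, -0.236, 0.0], [-0.001, 0.001, -1.0]]
contact_force: [9.0, 0.8, -32.5]
grip_width: 0.128
```

```bash
python3 st.py
```

```text
t 11.2 pos [ 0.5702 -0.0406  0.1371] azy -166.36 q6 -2.027 F [  9.    0.8 -32.5] Ftool [ 1.4 -9.  32.5] M [ 1.000e-03 -1.581e+00 -2.480e-01] jt6 -0.227 w 0.128
```

>>> {"op": "servo_tool", "data": {"plan": [{"linear": [0,-0.1,0.2],"rot": [0,0,0.02],"jaw": 0.5},{"linear": [0,-0.1,0.2],"rot": [0,0,0.02],"jaw": 0.5}]}}

```text
clock: 11.37
ee_pos: [0.5704, -0.0405, 0.1369]
ee_rot: [[0.215, -0.977, -0.001], [-0.977, -0.215, -0.001], [0.0, 0.001, -1.0]]
contact_force: [-4.9, -0.8, -3.6]
grip_width: 0.126
```

```bash
python3 st.py
```

```text
t 11.37 pos [ 0.5704 -0.0405  0.1369] azy -167.56 q6 -2.005 F [-4.9 -0.8 -3.6] Ftool [-0.2  5.   3.6] M [-0.073  1.253  0.191] jt6 0.463 w 0.126
```

```bash
cat > lg.py <<'E'
import numpy as np,sys,json
from plant import observe
s=observe();R=s['ee_rot'];f=sys.argv[1]
az=np.degrees(np.arctan2(R[1,1],R[0,1]))
row=[s['clock'],*s['ee_pos'],az,*s['contact_force'],s['ft_torque'][2],s['joint_torque'][5],s['grip_width']]
open(f,'a').write(json.dumps([float(x) for x in row])+'\n')
D=np.array([json.loads(l) for l in open(f)])
P=D[:,1:3];th=np.unwrap(np.radians(D[:,4]));F=D[:,5:8]
# axis: TCP = a + R(th) r
n=len(D);A=np.zeros((2*n,4));b=P.ravel()
c,sn=np.cos(th),np.sin(th)
A[0::2]=np.c_[np.ones(n),np.zeros(n),c,-sn];A[1::2]=np.c_[np.zeros(n),np.ones(n),sn,c]
if th[0]-th[-1]>.2: sol=np.linalg.lstsq(A,b,rcond=None)[0];a=sol[:2]
else: a=P[0]
d=a-P;T=D[:,8]-(d[:,0]*F[:,1]-d[:,1]*F[:,0])
print('t',round(s['clock'],2),'turn',np.round(th[0]-th[-1],3),'az',az.round(2),'F',F[-1].round(1),'axis',a.round(4),'M',D[-1,8].round(3),'w',D[-1,10].round(3),'jt6',D[-1,9].round(3))
if n>=4:
    print('T',T.round(3).tolist())
    from kink import fit
    fit(np.degrees(th),T,prior=(.258,.008))
E
echo
```

```text
(no output)
```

>>> {"op": "servo_tool", "data": {"plan": [{"linear": [0,0.05,0.03],"rot": [0,0,0.02],"jaw": 0.5},{"linear": [0,0.05,0.03],"rot": [0,0,0.04],"jaw": 0.5},{"linear": [0,0.05,0.03],"rot": [0,0,0.06],"jaw": 0.5}]}}

```text
clock: 11.62
ee_pos: [0.5705, -0.0406, 0.1369]
ee_rot: [[0.156, -0.988, 0.001], [-0.988, -0.156, -0.001], [0.001, -0.0, -1.0]]
contact_force: [-6.0, 0.9, 1.4]
grip_width: 0.128
```

```bash
python3 lg.py R
```

```text
t 11.62 turn 0.0 az -171.03 F [-6.   0.9  1.4] axis [ 0.5705 -0.0406] M 0.269 w 0.128 jt6 -0.14
```

>>> {"op": "servo_tool", "data": {"plan": [{"linear": [0,0,0],"rot": [0,0,0.02],"jaw": 0.5},{"linear": [0,0,0],"rot": [0,0,0.04],"jaw": 0.5}]}}

```text
clock: 11.78
ee_pos: [0.5704, -0.0406, 0.1369]
ee_rot: [[0.116, -0.993, 0.0], [-0.993, -0.116, -0.001], [0.001, -0.0, -1.0]]
contact_force: [-6.4, 0.7, 1.5]
grip_width: 0.126
```

```bash
python3 lg.py R
```

```text
t 11.78 turn 0.04 az -173.33 F [-6.4  0.7  1.5] axis [ 0.5705 -0.0406] M 0.3 w 0.126 jt6 -0.125
```

>>> {"op": "servo_tool", "data": {"plan": [{"linear": [0,0,0],"rot": [0,0,0.02],"jaw": 0.5},{"linear": [0,0,0],"rot": [0,0,0.04],"jaw": 0.5}]}}

```text
clock: 11.95
ee_pos: [0.5704, -0.0406, 0.1369]
ee_rot: [[0.076, -0.997, 0.0], [-0.997, -0.076, -0.0], [0.001, -0.0, -1.0]]
contact_force: [-5.9, 1.8, 1.5]
grip_width: 0.129
```

```bash
python3 lg.py R
```

```text
t 11.95 turn 0.08 az -175.61 F [-5.9  1.8  1.5] axis [ 0.5705 -0.0406] M 0.286 w 0.129 jt6 -0.125
```

>>> {"op": "servo_tool", "data": {"plan": [{"linear": [0,0,0],"rot": [0,0,0.02],"jaw": 0.5},{"linear": [0,0,0],"rot": [0,0,0.04],"jaw": 0.5}]}}

```text
clock: 12.12
ee_pos: [0.5704, -0.0405, 0.1369]
ee_rot: [[0.037, -0.999, 0.0], [-0.999, -0.037, -0.0], [0.001, -0.0, -1.0]]
contact_force: [-5.5, 0.6, 2.1]
grip_width: 0.128
```

```bash
python3 lg.py R
```

```text
t 12.12 turn 0.12 az -177.9 F [-5.5  0.6  2.1] axis [ 0.5705 -0.0406] M 0.249 w 0.128 jt6 -0.125
T [0.269, 0.3, 0.286, 0.249]
best [0.    0.26  3.722 0.019] mean excess 0.0097 sd 0.0066 N 2.4 resid 0.025
```

>>> {"op": "servo_tool", "data": {"plan": [{"linear": [0,0.03,0],"rot": [0,0,0.02],"jaw": 0.5},{"linear": [0,0.05,0],"rot": [0,0,0.04],"jaw": 0.5},{"linear": [0,0.05,0],"rot": [0,0,0.06],"jaw": 0.5}]}}

```text
clock: 12.37
ee_pos: [0.5704, -0.0406, 0.1368]
ee_rot: [[-0.023, -1.0, 0.001], [-1.0, 0.023, -0.0], [0.0, -0.001, -1.0]]
contact_force: [-5.9, 2.5, 7.0]
grip_width: 0.128
```

```bash
python3 lg.py R
```

```text
t 12.37 turn 0.18 az 178.66 F [-5.9  2.5  7. ] axis [ 0.5705 -0.0406] M 0.232 w 0.128 jt6 -0.123
T [0.269, 0.3, 0.286, 0.249, 0.231]
best [0.18  0.261 5.292 0.   ] mean excess 0.0093 sd 0.0083 N 2.3 resid 0.025
```

>>> {"op": "servo_tool", "data": {"plan": [{"linear": [0,0,0],"rot": [0,0,0.025],"jaw": 0.5},{"linear": [0,0,0],"rot": [0,0,0.05],"jaw": 0.5}]}}

```text
clock: 12.53
ee_pos: [0.5704, -0.0406, 0.1368]
ee_rot: [[-0.073, -0.997, 0.001], [-0.997, 0.073, -0.0], [0.0, -0.001, -1.0]]
contact_force: [-5.6, 1.3, 6.9]
grip_width: 0.129
```

```bash
python3 lg.py R
```

```text
t 12.53 turn 0.23 az 175.79 F [-5.6  1.3  6.9] axis [ 0.5704 -0.0404] M 0.289 w 0.129 jt6 -0.242
T [0.268, 0.299, 0.285, 0.248, 0.231, 0.288]
best [0.18  0.262 5.768 0.008] mean excess 0.0132 sd 0.0101 N 3.3 resid 0.025
```

>>> {"op": "servo_tool", "data": {"plan": [{"linear": [0,0,0],"rot": [0,0,0.025],"jaw": 0.5},{"linear": [0,0,0],"rot": [0,0,0.05],"jaw": 0.5}]}}

```text
clock: 12.7
ee_pos: [0.5704, -0.0405, 0.1368]
ee_rot: [[-0.123, -0.992, 0.001], [-0.992, 0.123, -0.0], [0.0, -0.001, -1.0]]
contact_force: [-6.0, 1.0, 6.3]
grip_width: 0.131
```

```bash
python3 lg.py R
```

```text
t 12.7 turn 0.28 az 172.93 F [-6.   1.   6.3] axis [ 0.5705 -0.0405] M 0.281 w 0.131 jt6 -0.224
T [0.269, 0.299, 0.285, 0.248, 0.231, 0.289, 0.281]
best [0.18  0.262 5.819 0.016] mean excess 0.018 sd 0.0113 N 4.5 resid 0.024
```

>>> {"op": "servo_tool", "data": {"plan": [{"linear": [0,0,0],"rot": [0,0,0.025],"jaw": 0.5},{"linear": [0,0,0],"rot": [0,0,0.05],"jaw": 0.5}]}}

```text
clock: 12.87
ee_pos: [0.5704, -0.0405, 0.1368]
ee_rot: [[-0.173, -0.985, 0.001], [-0.985, 0.173, -0.0], [0.0, -0.001, -1.0]]
contact_force: [-6.0, 2.6, 6.1]
grip_width: 0.13
```

```bash
python3 lg.py R
```

```text
t 12.87 turn 0.33 az 170.06 F [-6.   2.6  6.1] axis [ 0.5705 -0.0405] M 0.275 w 0.13 jt6 -0.224
T [0.269, 0.299, 0.285, 0.248, 0.231, 0.288, 0.281, 0.274]
best [0.18  0.262 6.027 0.024] mean excess 0.02 sd 0.0127 N 5.0 resid 0.023
```

```bash
sed -i 's/.258,.008/.267,.008/' lg.py
```

>>> {"op": "servo_tool", "data": {"plan": [{"linear": [0,0,0],"rot": [0,0,0.025],"jaw": 0.5},{"linear": [0,0,0],"rot": [0,0,0.05],"jaw": 0.5}]}}

```text
clock: 13.03
ee_pos: [0.5704, -0.0405, 0.1368]
ee_rot: [[-0.222, -0.975, 0.001], [-0.975, 0.222, -0.0], [-0.0, -0.001, -1.0]]
contact_force: [-5.3, 0.9, 6.5]
grip_width: 0.123
```

```bash
python3 lg.py R
```

```text
t 13.03 turn 0.38 az 167.2 F [-5.3  0.9  6.5] axis [ 0.5705 -0.0405] M 0.237 w 0.123 jt6 -0.224
T [0.269, 0.3, 0.286, 0.249, 0.231, 0.289, 0.281, 0.275, 0.237]
best [0.38  0.268 7.463 0.   ] mean excess 0.0113 sd 0.0104 N 2.8 resid 0.023
```

>>> {"op": "servo_tool", "data": {"plan": [{"linear": [0,0,0],"rot": [0,0,0.025],"jaw": 0.5},{"linear": [0,0,0],"rot": [0,0,0.05],"jaw": 0.5}]}}

```text
clock: 13.2
ee_pos: [0.5704, -0.0405, 0.1368]
ee_rot: [[-0.27, -0.963, 0.001], [-0.963, 0.27, -0.0], [-0.0, -0.001, -1.0]]
contact_force: [-5.0, 1.8, 7.1]
grip_width: 0.126
```

```bash
python3 lg.py R
```

```text
t 13.2 turn 0.43 az 164.33 F [-5.   1.8  7.1] axis [ 0.5705 -0.0405] M 0.229 w 0.126 jt6 -0.224
T [0.269, 0.3, 0.286, 0.249, 0.231, 0.289, 0.281, 0.275, 0.237, 0.228]
best [0.44  0.266 9.807 0.   ] mean excess 0.0065 sd 0.0073 N 1.6 resid 0.025
```

>>> {"op": "servo_tool", "data": {"plan": [{"linear": [0,0,0],"rot": [0,0,0.025],"jaw": 0.5},{"linear": [0,0,0],"rot": [0,0,0.05],"jaw": 0.5}]}}

```text
clock: 13.37
ee_pos: [0.5704, -0.0405, 0.1368]
ee_rot: [[-0.318, -0.948, 0.001], [-0.948, 0.318, -0.0], [-0.0, -0.001, -1.0]]
contact_force: [-6.3, 1.8, 6.7]
grip_width: 0.127
```

```bash
python3 lg.py R
```

```text
t 13.37 turn 0.48 az 161.47 F [-6.3  1.8  6.7] axis [ 0.5705 -0.0405] M 0.237 w 0.127 jt6 -0.224
T [0.269, 0.3, 0.286, 0.249, 0.231, 0.289, 0.281, 0.275, 0.237, 0.228, 0.237]
best [ 0.48   0.264 11.075  0.   ] mean excess 0.0069 sd 0.0065 N 1.7 resid 0.025
```

```bash
sed -i 's/.267,.008/.260,.008/' lg.py
```

>>> {"op": "servo_tool", "data": {"plan": [{"linear": [0,0,0],"rot": [0,0,0.025],"jaw": 0.5},{"linear": [0,0,0],"rot": [0,0,0.05],"jaw": 0.5}]}}

```text
clock: 13.53
ee_pos: [0.5704, -0.0405, 0.1368]
ee_rot: [[-0.365, -0.931, 0.001], [-0.931, 0.365, -0.0], [-0.0, -0.001, -1.0]]
contact_force: [-6.0, 1.2, 6.3]
grip_width: 0.123
```

```bash
python3 lg.py R
```

```text
t 13.53 turn 0.53 az 158.6 F [-6.   1.2  6.3] axis [ 0.5705 -0.0405] M 0.279 w 0.123 jt6 -0.224
T [0.269, 0.3, 0.286, 0.249, 0.231, 0.289, 0.281, 0.275, 0.237, 0.228, 0.237, 0.279]
best [4.8000e-01 2.6100e-01 1.1029e+01 8.0000e-03] mean excess 0.0104 sd 0.0084 N 2.6 resid 0.024
```

>>> {"op": "servo_tool", "data": {"plan": [{"linear": [0,0,0],"rot": [0,0,0.025],"jaw": 0.5},{"linear": [0,0,0],"rot": [0,0,0.05],"jaw": 0.5}]}}

```text
clock: 13.7
ee_pos: [0.5704, -0.0405, 0.1368]
ee_rot: [[-0.411, -0.912, 0.001], [-0.912, 0.411, -0.0], [-0.0, -0.001, -1.0]]
contact_force: [-5.7, 1.9, 6.2]
grip_width: 0.124
```

```bash
python3 lg.py R
```

```text
t 13.7 turn 0.58 az 155.74 F [-5.7  1.9  6.2] axis [ 0.5705 -0.0405] M 0.249 w 0.124 jt6 -0.224
T [0.269, 0.3, 0.286, 0.249, 0.231, 0.289, 0.281, 0.275, 0.237, 0.228, 0.237, 0.279, 0.249]
best [ 0.58   0.261 11.635  0.   ] mean excess 0.0114 sd 0.0089 N 2.9 resid 0.024
```

>>> {"op": "servo_tool", "data": {"plan": [{"linear": [0,0,0],"rot": [0,0,0.025],"jaw": 0.5},{"linear": [0,0,0],"rot": [0,0,0.05],"jaw": 0.5}]}}

```text
clock: 13.87
ee_pos: [0.5704, -0.0405, 0.1368]
ee_rot: [[-0.456, -0.89, 0.001], [-0.89, 0.456, -0.0], [-0.0, -0.001, -1.0]]
contact_force: [-5.6, 2.6, 6.8]
grip_width: 0.127
```

```bash
python3 lg.py R
```

```text
t 13.87 turn 0.63 az 152.87 F [-5.6  2.6  6.8] axis [ 0.5705 -0.0405] M 0.28 w 0.127 jt6 -0.224
T [0.269, 0.3, 0.286, 0.249, 0.231, 0.289, 0.281, 0.275, 0.237, 0.228, 0.237, 0.279, 0.249, 0.28]
best [5.8000e-01 2.6200e-01 1.1808e+01 8.0000e-03] mean excess 0.0145 sd 0.0106 N 3.6 resid 0.023
```

>>> {"op": "servo_tool", "data": {"plan": [{"linear": [0,0,0],"rot": [0,0,0.025],"jaw": 0.5},{"linear": [0,0,0],"rot": [0,0,0.05],"jaw": 0.5}]}}

```text
clock: 14.03
ee_pos: [0.5704, -0.0405, 0.1368]
ee_rot: [[-0.5, -0.866, 0.001], [-0.866, 0.5, -0.0], [-0.001, -0.001, -1.0]]
contact_force: [-5.8, 0.3, 6.4]
grip_width: 0.129
```

```bash
python3 lg.py R
```

```text
t 14.03 turn 0.68 az 150.0 F [-5.8  0.3  6.4] axis [ 0.5705 -0.0406] M 0.29 w 0.129 jt6 -0.224
T [0.269, 0.3, 0.286, 0.249, 0.231, 0.289, 0.281, 0.275, 0.237, 0.228, 0.237, 0.279, 0.249, 0.28, 0.291]
best [ 0.56   0.262 12.029  0.019] mean excess 0.0211 sd 0.0118 N 5.3 resid 0.024
```

>>> {"op": "servo_tool", "data": {"plan": [{"linear": [0,0,0],"rot": [0,0,0.025],"jaw": 0.5},{"linear": [0,0,0],"rot": [0,0,0.05],"jaw": 0.5}]}}

```text
clock: 14.2
ee_pos: [0.5704, -0.0405, 0.1368]
ee_rot: [[-0.543, -0.84, 0.001], [-0.84, 0.543, -0.0], [-0.001, -0.001, -1.0]]
contact_force: [-5.7, 1.7, 7.1]
grip_width: 0.126
```

```bash
python3 lg.py R
```

```text
t 14.2 turn 0.73 az 147.14 F [-5.7  1.7  7.1] axis [ 0.5705 -0.0406] M 0.254 w 0.126 jt6 -0.224
T [0.269, 0.3, 0.286, 0.249, 0.231, 0.289, 0.281, 0.275, 0.237, 0.228, 0.237, 0.279, 0.249, 0.28, 0.291, 0.254]
best [ 0.74   0.263 13.564  0.   ] mean excess 0.0179 sd 0.0129 N 4.5 resid 0.023
```

>>> {"op": "servo_tool", "data": {"plan": [{"linear": [0,0,0],"rot": [0,0,0.025],"jaw": 0.5},{"linear": [0,0,0],"rot": [0,0,0.05],"jaw": 0.5}]}}

```text
clock: 14.37
ee_pos: [0.5704, -0.0405, 0.1368]
ee_rot: [[-0.584, -0.812, 0.001], [-0.812, 0.584, -0.0], [-0.001, -0.001, -1.0]]
contact_force: [-5.2, 2.4, 5.9]
grip_width: 0.131
```

```bash
python3 lg.py R
```

```text
t 14.37 turn 0.78 az 144.28 F [-5.2  2.4  5.9] axis [ 0.5705 -0.0405] M 0.273 w 0.131 jt6 -0.221
T [0.269, 0.3, 0.286, 0.249, 0.231, 0.289, 0.281, 0.275, 0.237, 0.228, 0.237, 0.279, 0.249, 0.28, 0.291, 0.254, 0.273]
best [7.4000e-01 2.6300e-01 1.3584e+01 6.0000e-03] mean excess 0.0191 sd 0.0134 N 4.8 resid 0.022
```

>>> {"op": "servo_tool", "data": {"plan": [{"linear": [0,0,0],"rot": [0,0,0.025],"jaw": 0.5},{"linear": [0,0,0],"rot": [0,0,0.05],"jaw": 0.5}]}}

```text
clock: 14.53
ee_pos: [0.5705, -0.0405, 0.1368]
ee_rot: [[-0.624, -0.782, 0.002], [-0.782, 0.624, -0.0], [-0.001, -0.001, -1.0]]
contact_force: [-5.6, 2.7, 6.7]
grip_width: 0.13
```

```bash
python3 lg.py R
```

```text
t 14.53 turn 0.83 az 141.41 F [-5.6  2.7  6.7] axis [ 0.5705 -0.0406] M 0.247 w 0.13 jt6 -0.216
T [0.269, 0.3, 0.286, 0.249, 0.231, 0.289, 0.281, 0.275, 0.237, 0.229, 0.237, 0.279, 0.249, 0.28, 0.291, 0.254, 0.273, 0.248]
best [ 0.84   0.263 14.107  0.   ] mean excess 0.0127 sd 0.0116 N 3.2 resid 0.022
```

>>> {"op": "servo_tool", "data": {"plan": [{"linear": [0,0,0],"rot": [0,0,0.025],"jaw": 0.5},{"linear": [0,0,0],"rot": [0,0,0.05],"jaw": 0.5}]}}

```text
clock: 14.7
ee_pos: [0.5705, -0.0405, 0.1368]
ee_rot: [[-0.662, -0.75, 0.002], [-0.75, 0.662, -0.0], [-0.001, -0.001, -1.0]]
contact_force: [-5.3, 2.0, 6.8]
grip_width: 0.13
```

```bash
python3 lg.py R
```

```text
t 14.7 turn 0.88 az 138.55 F [-5.3  2.   6.8] axis [ 0.5705 -0.0406] M 0.272 w 0.13 jt6 -0.21
T [0.269, 0.3, 0.286, 0.249, 0.231, 0.289, 0.281, 0.275, 0.237, 0.229, 0.237, 0.279, 0.249, 0.28, 0.291, 0.254, 0.273, 0.248, 0.272]
best [8.4000e-01 2.6300e-01 1.4124e+01 6.0000e-03] mean excess 0.0144 sd 0.0113 N 3.6 resid 0.022
```

>>> {"op": "servo_tool", "data": {"plan": [{"linear": [0,0,0],"rot": [0,0,0.025],"jaw": 0.5},{"linear": [0,0,0],"rot": [0,0,0.05],"jaw": 0.5}]}}

```text
clock: 14.87
ee_pos: [0.5705, -0.0405, 0.1369]
ee_rot: [[-0.699, -0.716, 0.002], [-0.716, 0.699, -0.0], [-0.001, -0.001, -1.0]]
contact_force: [-4.6, 1.5, 6.5]
grip_width: 0.125
```

```bash
python3 lg.py R
```

```text
t 14.87 turn 0.93 az 135.68 F [-4.6  1.5  6.5] axis [ 0.5705 -0.0406] M 0.295 w 0.125 jt6 -0.203
T [0.269, 0.3, 0.286, 0.249, 0.231, 0.289, 0.281, 0.275, 0.237, 0.229, 0.237, 0.279, 0.249, 0.28, 0.291, 0.254, 0.273, 0.248, 0.272, 0.295]
best [ 0.82   0.263 14.548  0.018] mean excess 0.0201 sd 0.0129 N 5.0 resid 0.022
```

>>> {"op": "servo_tool", "data": {"plan": [{"linear": [0,0,0],"rot": [0,0,0.025],"jaw": 0.5},{"linear": [0,0,0],"rot": [0,0,0.05],"jaw": 0.5},{"linear": [0,0,0],"rot": [0,0,0.075],"jaw": 0.5}]}}

```text
clock: 15.12
ee_pos: [0.5705, -0.0405, 0.1369]
ee_rot: [[-0.75, -0.661, 0.002], [-0.661, 0.75, -0.0], [-0.001, -0.001, -1.0]]
contact_force: [-6.0, 0.4, 6.7]
grip_width: 0.125
```

```bash
python3 lg.py R
```

```text
t 15.12 turn 1.005 az 131.39 F [-6.   0.4  6.7] axis [ 0.5705 -0.0406] M 0.338 w 0.125 jt6 -0.189
T [0.269, 0.3, 0.286, 0.249, 0.231, 0.289, 0.281, 0.275, 0.237, 0.229, 0.237, 0.279, 0.249, 0.28, 0.291, 0.254, 0.273, 0.248, 0.272, 0.295, 0.339]
best [ 0.74   0.263 17.087  0.042] mean excess 0.0405 sd 0.0133 N 10.1 resid 0.027
```

>>> {"op": "servo_tool", "data": {"plan": [{"linear": [0,0,0],"rot": [0,0,0],"jaw": 4},{"linear": [0,0,0],"rot": [0,0,0],"jaw": 4},{"linear": [0,0,-3],"rot": [0,0,0],"jaw": 4},{"linear": [0,0,-5.0],"rot": [0,0,0],"jaw": 4},{"linear": [2.63,10.76,-5.0],"rot": [0,0,0.513],"jaw": 4},{"linear": [2.63,10.76,-5.0],"rot": [0,0,0.513],"jaw": 4},{"linear": [2.63,10.76,-5.0],"rot": [0,0,0.513],"jaw": 4},{"linear": [2.63,10.76,-5.0],"rot": [0,0,0.513],"jaw": 4},{"linear": [2.63,10.76,-5.0],"rot": [0,0,0.513],"jaw": 4},{"linear": [2.63,10.76,-5.0],"rot": [0,0,0.513],"jaw": 4},{"linear": [2.63,10.76,-5.0],"rot": [0,0,0.513],"jaw": 4}]}}

```text
clock: 16.03
ee_pos: [0.4802, 0.0221, 0.1858]
ee_rot: [[-0.977, -0.213, 0.001], [-0.213, 0.977, -0.0], [-0.001, -0.0, -1.0]]
contact_force: [0.1, -0.2, 0.2]
grip_width: 0.468
```

```bash
python3 go.py .4804 .0229 .137 102; python3 st.py
```

```text
t 16.03 pos [0.4802 0.0221 0.1858] q [-0.13  0.17 -0.26  1.14 -0.   -0.34] azy 102.3
lin cm [-0.03  0.07  4.88] rot [-0.     0.001  0.006]
t 16.03 pos [0.4802 0.0221 0.1858] azy 102.32 q6 -0.344 F [ 0.1 -0.2  0.2] Ftool [-0.1 -0.3 -0.2] M [-0.006 -0.051 -0.014] jt6 0.137 w 0.468
```

>>> {"op": "servo_tool", "data": {"plan": [{"linear": [-0.03,0.07,2.5],"rot": [0,0,0.006],"jaw": 4},{"linear": [-0.03,0.07,4.85],"rot": [0,0,0.006],"jaw": 3.5},{"linear": [-0.03,0.07,4.85],"rot": [0,0,0.006],"jaw": 2.5},{"linear": [-0.03,0.07,4.85],"rot": [0,0,0.006],"jaw": 0.5},{"linear": [-0.03,0.07,4.85],"rot": [0,0,0.006],"jaw": 0.5},{"linear": [-0.03,0.07,4.85],"rot": [0,0,0.006],"jaw": 0.5},{"linear": [-0.03,0.07,4.85],"rot": [0,0,0.006],"jaw": 0.5},{"linear": [-0.03,0.07,4.85],"rot": [0,0,0.006],"jaw": 0.5}], "newtons": 50}}

```text
clock: 16.7
ee_pos: [0.4795, 0.0229, 0.1371]
ee_rot: [[-0.979, -0.204, -0.0], [-0.204, 0.979, -0.001], [0.0, -0.001, -1.0]]
contact_force: [2.1, -4.1, -16.3]
grip_width: 0.129
```

```bash
python3 st.py
```

```text
t 16.7 pos [0.4795 0.0229 0.1371] azy 101.77 q6 -0.332 F [  2.1  -4.1 -16.3] Ftool [-1.3 -4.4 16.3] M [-0.725 -0.461 -0.045] jt6 -0.063 w 0.129
```

>>> {"op": "servo_tool", "data": {"plan": [{"linear": [0,-0.05,0.1],"rot": [0,0,0.02],"jaw": 0.5},{"linear": [0,-0.05,0.1],"rot": [0,0,0.045],"jaw": 0.5},{"linear": [0,-0.05,0.1],"rot": [0,0,0.07],"jaw": 0.5}]}}

```text
clock: 16.95
ee_pos: [0.4795, 0.0229, 0.137]
ee_rot: [[-0.991, -0.133, 0.001], [-0.133, 0.991, 0.0], [-0.001, -0.0, -1.0]]
contact_force: [-2.8, -1.6, 0.7]
grip_width: 0.128
```

```bash
python3 lg.py N
```

```text
t 16.95 turn 0.0 az 97.63 F [-2.8 -1.6  0.7] axis [0.4795 0.0229] M 0.239 w 0.128 jt6 -0.286
```

>>> {"op": "servo_tool", "data": {"plan": [{"linear": [0,0,0],"rot": [0,0,0.025],"jaw": 0.5},{"linear": [0,0,0],"rot": [0,0,0.05],"jaw": 0.5}]}}

```text
clock: 17.12
ee_pos: [0.4795, 0.0229, 0.137]
ee_rot: [[-0.997, -0.083, 0.001], [-0.083, 0.997, 0.0], [-0.001, -0.0, -1.0]]
contact_force: [-3.7, -0.9, 1.6]
grip_width: 0.126
```

```bash
python3 lg.py N
```

```text
t 17.12 turn 0.05 az 94.76 F [-3.7 -0.9  1.6] axis [0.4795 0.0229] M 0.258 w 0.126 jt6 -0.225
```

>>> {"op": "servo_tool", "data": {"plan": [{"linear": [0,0,0],"rot": [0,0,0.025],"jaw": 0.5},{"linear": [0,0,0],"rot": [0,0,0.05],"jaw": 0.5}]}}

```text
clock: 17.28
ee_pos: [0.4796, 0.023, 0.137]
ee_rot: [[-0.999, -0.033, 0.001], [-0.033, 0.999, 0.0], [-0.001, 0.0, -1.0]]
contact_force: [-4.8, -0.7, 4.6]
grip_width: 0.129
```

```bash
python3 lg.py N
```

```text
t 17.28 turn 0.1 az 91.9 F [-4.8 -0.7  4.6] axis [0.4795 0.0229] M 0.286 w 0.129 jt6 -0.224
```

>>> {"op": "servo_tool", "data": {"plan": [{"linear": [0,0,0],"rot": [0,0,0.025],"jaw": 0.5},{"linear": [0,0,0],"rot": [0,0,0.05],"jaw": 0.5},{"linear": [0,0,0],"rot": [0,0,0.075],"jaw": 0.5}]}}

```text
clock: 17.53
ee_pos: [0.4796, 0.023, 0.137]
ee_rot: [[-0.999, 0.042, 0.001], [0.042, 0.999, 0.0], [-0.001, 0.0, -1.0]]
contact_force: [-5.0, 1.0, 4.7]
grip_width: 0.131
```

```bash
python3 lg.py N
```

```text
t 17.53 turn 0.175 az 87.61 F [-5.   1.   4.7] axis [0.4795 0.0229] M 0.252 w 0.131 jt6 -0.224
T [0.239, 0.258, 0.287, 0.253]
best [0.18  0.26  1.944 0.   ] mean excess 0.0128 sd 0.0091 N 3.2 resid 0.017
```

>>> {"op": "servo_tool", "data": {"plan": [{"linear": [0,0,0],"rot": [0,0,0.025],"jaw": 0.5},{"linear": [0,0,0],"rot": [0,0,0.05],"jaw": 0.5},{"linear": [0,0,0],"rot": [0,0,0.075],"jaw": 0.5}]}}

```text
clock: 17.78
ee_pos: [0.4796, 0.0231, 0.1369]
ee_rot: [[-0.993, 0.116, 0.001], [0.116, 0.993, 0.0], [-0.001, 0.001, -1.0]]
contact_force: [-5.4, 0.8, 6.6]
grip_width: 0.13
```

```bash
python3 lg.py N
```

```text
t 17.78 turn 0.25 az 83.31 F [-5.4  0.8  6.6] axis [0.4803 0.0228] M 0.279 w 0.13 jt6 -0.222
T [0.24, 0.259, 0.288, 0.253, 0.28]
best [0.16  0.26  2.052 0.014] mean excess 0.0197 sd 0.0115 N 4.9 resid 0.018
```

>>> {"op": "servo_tool", "data": {"plan": [{"linear": [0,0,0],"rot": [0,0,0.025],"jaw": 0.5},{"linear": [0,0,0],"rot": [0,0,0.05],"jaw": 0.5}]}}

```text
clock: 17.95
ee_pos: [0.4796, 0.0231, 0.1369]
ee_rot: [[-0.986, 0.166, 0.001], [0.166, 0.986, 0.0], [-0.001, 0.001, -1.0]]
contact_force: [-3.8, 1.1, 5.2]
grip_width: 0.128
```

```bash
python3 lg.py N
```

```text
t 17.95 turn 0.3 az 80.45 F [-3.8  1.1  5.2] axis [0.4803 0.0229] M 0.242 w 0.128 jt6 -0.223
T [0.24, 0.259, 0.288, 0.253, 0.28, 0.242]
best [0.3   0.26  3.078 0.   ] mean excess 0.0145 sd 0.0118 N 3.6 resid 0.018
```

>>> {"op": "servo_tool", "data": {"plan": [{"linear": [0,0,0],"rot": [0,0,0.025],"jaw": 0.5},{"linear": [0,0,0],"rot": [0,0,0.05],"jaw": 0.5}]}}

```text
clock: 18.12
ee_pos: [0.4796, 0.0232, 0.1369]
ee_rot: [[-0.977, 0.215, 0.001], [0.215, 0.977, 0.001], [-0.001, 0.001, -1.0]]
contact_force: [-4.9, 1.4, 5.6]
grip_width: 0.13
```

```bash
python3 lg.py N
```

```text
t 18.12 turn 0.35 az 77.58 F [-4.9  1.4  5.6] axis [0.4803 0.0229] M 0.325 w 0.13 jt6 -0.223
T [0.24, 0.259, 0.288, 0.252, 0.28, 0.242, 0.325]
best [0.18  0.26  6.56  0.027] mean excess 0.0286 sd 0.0138 N 7.1 resid 0.03
```

>>> {"op": "servo_tool", "data": {"plan": [{"linear": [0,0,0],"rot": [0,0,0.025],"jaw": 0.5},{"linear": [0,0,0],"rot": [0,0,0.05],"jaw": 0.5}]}}

```text
clock: 18.28
ee_pos: [0.4796, 0.0232, 0.1369]
ee_rot: [[-0.965, 0.264, 0.001], [0.264, 0.965, 0.001], [-0.001, 0.001, -1.0]]
contact_force: [-4.6, 2.3, 6.7]
grip_width: 0.13
```

```bash
python3 lg.py N
```

```text
t 18.28 turn 0.4 az 74.72 F [-4.6  2.3  6.7] axis [0.4803 0.0229] M 0.258 w 0.13 jt6 -0.223
T [0.24, 0.259, 0.287, 0.252, 0.28, 0.242, 0.325, 0.257]
best [0.22  0.26  8.495 0.029] mean excess 0.0253 sd 0.0146 N 6.3 resid 0.028
```

>>> {"op": "servo_tool", "data": {"plan": [{"linear": [0,0,0],"rot": [0,0,0.025],"jaw": 0.5},{"linear": [0,0,0],"rot": [0,0,0.05],"jaw": 0.5},{"linear": [0,0,0],"rot": [0,0,0.075],"jaw": 0.5}]}}

```text
clock: 18.53
ee_pos: [0.4796, 0.0233, 0.1369]
ee_rot: [[-0.942, 0.335, 0.001], [0.335, 0.942, 0.001], [-0.001, 0.001, -1.0]]
contact_force: [-4.8, 1.5, 5.8]
grip_width: 0.126
```

```bash
python3 lg.py N
```

```text
t 18.53 turn 0.475 az 70.43 F [-4.8  1.5  5.8] axis [0.4803 0.0229] M 0.29 w 0.126 jt6 -0.223
T [0.24, 0.259, 0.287, 0.252, 0.279, 0.242, 0.325, 0.257, 0.291]
best [0.28  0.261 8.57  0.031] mean excess 0.0319 sd 0.0164 N 8.0 resid 0.028
```

>>> {"op": "servo_tool", "data": {"plan": [{"linear": [0,0,0],"rot": [0,0,0.025],"jaw": 0.5},{"linear": [0,0,0],"rot": [0,0,0.05],"jaw": 0.5},{"linear": [0,0,0],"rot": [0,0,0.075],"jaw": 0.5}]}}

```text
clock: 18.78
ee_pos: [0.4797, 0.0233, 0.1369]
ee_rot: [[-0.914, 0.405, 0.001], [0.405, 0.914, 0.001], [-0.001, 0.001, -1.0]]
contact_force: [-4.6, 2.7, 6.0]
grip_width: 0.126
```

```bash
python3 lg.py N
```

```text
t 18.78 turn 0.55 az 66.13 F [-4.6  2.7  6. ] axis [0.4803 0.0229] M 0.267 w 0.126 jt6 -0.224
T [0.24, 0.259, 0.287, 0.252, 0.279, 0.242, 0.325, 0.257, 0.291, 0.267]
best [ 0.42   0.264 10.49   0.021] mean excess 0.0288 sd 0.0174 N 7.2 resid 0.026
```

>>> {"op": "servo_tool", "data": {"plan": [{"linear": [0,0,0],"rot": [0,0,0.025],"jaw": 0.5},{"linear": [0,0,0],"rot": [0,0,0.05],"jaw": 0.5},{"linear": [0,0,0],"rot": [0,0,0.075],"jaw": 0.5}]}}

```text
clock: 19.03
ee_pos: [0.4797, 0.0233, 0.137]
ee_rot: [[-0.882, 0.472, 0.001], [0.472, 0.882, 0.001], [-0.001, 0.001, -1.0]]
contact_force: [-4.2, 1.6, 6.9]
grip_width: 0.128
```

```bash
python3 lg.py N
```

```text
t 19.03 turn 0.625 az 61.84 F [-4.2  1.6  6.9] axis [0.4803 0.0229] M 0.269 w 0.128 jt6 -0.224
T [0.24, 0.258, 0.287, 0.252, 0.279, 0.242, 0.325, 0.257, 0.291, 0.267, 0.27]
best [6.0000e-01 2.6500e-01 1.0613e+01 4.0000e-03] mean excess 0.0228 sd 0.0166 N 5.7 resid 0.024
```

>>> {"op": "servo_tool", "data": {"plan": [{"linear": [0,0,0],"rot": [0,0,0.025],"jaw": 0.5},{"linear": [0,0,0],"rot": [0,0,0.05],"jaw": 0.5},{"linear": [0,0,0],"rot": [0,0,0.075],"jaw": 0.5}]}}

```text
clock: 19.28
ee_pos: [0.4797, 0.0234, 0.137]
ee_rot: [[-0.844, 0.537, 0.001], [0.537, 0.844, 0.001], [-0.001, 0.002, -1.0]]
contact_force: [-3.4, 2.5, 5.3]
grip_width: 0.13
```

```bash
python3 lg.py N
```

```text
t 19.28 turn 0.7 az 57.54 F [-3.4  2.5  5.3] axis [0.4803 0.0229] M 0.295 w 0.13 jt6 -0.224
T [0.24, 0.258, 0.287, 0.252, 0.279, 0.242, 0.325, 0.257, 0.291, 0.267, 0.27, 0.295]
best [ 0.54   0.265 10.751  0.026] mean excess 0.0279 sd 0.0171 N 7.0 resid 0.025
```

>>> {"op": "servo_tool", "data": {"plan": [{"linear": [0,0,0],"rot": [0,0,0.025],"jaw": 0.5},{"linear": [0,0,0],"rot": [0,0,0.05],"jaw": 0.5},{"linear": [0,0,0],"rot": [0,0,0.075],"jaw": 0.5}]}}

```text
clock: 19.53
ee_pos: [0.4798, 0.0234, 0.137]
ee_rot: [[-0.801, 0.598, 0.001], [0.598, 0.801, 0.001], [-0.0, 0.002, -1.0]]
contact_force: [-3.9, 3.1, 6.5]
grip_width: 0.129
```

```bash
python3 lg.py N
```

```text
t 19.53 turn 0.775 az 53.25 F [-3.9  3.1  6.5] axis [0.4803 0.0229] M 0.268 w 0.129 jt6 -0.223
T [0.24, 0.258, 0.287, 0.252, 0.279, 0.242, 0.325, 0.257, 0.291, 0.267, 0.27, 0.295, 0.268]
best [ 0.64   0.265 11.893  0.022] mean excess 0.0231 sd 0.0158 N 5.8 resid 0.024
```

>>> {"op": "servo_tool", "data": {"plan": [{"linear": [0,0,0],"rot": [0,0,0.025],"jaw": 0.5},{"linear": [0,0,0],"rot": [0,0,0.05],"jaw": 0.5}]}}

```text
clock: 19.7
ee_pos: [0.4798, 0.0235, 0.137]
ee_rot: [[-0.77, 0.638, 0.001], [0.638, 0.77, 0.001], [-0.0, 0.002, -1.0]]
contact_force: [-2.7, 3.4, 5.6]
grip_width: 0.129
```

```bash
python3 lg.py N
```

```text
t 19.7 turn 0.825 az 50.38 F [-2.7  3.4  5.6] axis [0.4803 0.0229] M 0.266 w 0.129 jt6 -0.224
T [0.24, 0.258, 0.287, 0.252, 0.279, 0.242, 0.325, 0.257, 0.291, 0.267, 0.27, 0.295, 0.268, 0.266]
best [8.2000e-01 2.6700e-01 1.2019e+01 1.0000e-03] mean excess 0.0189 sd 0.0139 N 4.7 resid 0.022
```

>>> {"op": "servo_tool", "data": {"plan": [{"linear": [0,0,0],"rot": [0,0,0.025],"jaw": 0.5},{"linear": [0,0,0],"rot": [0,0,0.05],"jaw": 0.5},{"linear": [0,0,0],"rot": [0,0,0.075],"jaw": 0.5}]}}

```text
clock: 19.95
ee_pos: [0.4798, 0.0235, 0.1369]
ee_rot: [[-0.72, 0.694, 0.002], [0.694, 0.72, 0.001], [-0.0, 0.002, -1.0]]
contact_force: [-2.8, 3.3, 5.5]
grip_width: 0.131
```

```bash
python3 lg.py N
```

```text
t 19.95 turn 0.9 az 46.09 F [-2.8  3.3  5.5] axis [0.4803 0.023 ] M 0.265 w 0.131 jt6 -0.223
T [0.24, 0.258, 0.287, 0.252, 0.279, 0.242, 0.325, 0.257, 0.291, 0.267, 0.27, 0.295, 0.268, 0.266, 0.265]
best [ 0.9    0.267 12.008  0.   ] mean excess 0.0159 sd 0.0128 N 4.0 resid 0.022
```

>>> {"op": "servo_tool", "data": {"plan": [{"linear": [0,0,0],"rot": [0,0,0.025],"jaw": 0.5},{"linear": [0,0,0],"rot": [0,0,0.05],"jaw": 0.5}]}}

```text
clock: 20.12
ee_pos: [0.4798, 0.0235, 0.137]
ee_rot: [[-0.685, 0.729, 0.002], [0.729, 0.685, 0.001], [-0.0, 0.002, -1.0]]
contact_force: [-3.1, 3.8, 5.5]
grip_width: 0.128
```

```bash
python3 lg.py N
```

```text
t 20.12 turn 0.95 az 43.22 F [-3.1  3.8  5.5] axis [0.4803 0.023 ] M 0.264 w 0.128 jt6 -0.224
T [0.24, 0.258, 0.287, 0.252, 0.279, 0.242, 0.325, 0.257, 0.291, 0.267, 0.27, 0.295, 0.268, 0.266, 0.265, 0.264]
best [9.4000e-01 2.6600e-01 1.2033e+01 2.0000e-03] mean excess 0.0148 sd 0.0109 N 3.7 resid 0.021
```

>>> {"op": "servo_tool", "data": {"plan": [{"linear": [0,0,0],"rot": [0,0,0.025],"jaw": 0.5},{"linear": [0,0,0],"rot": [0,0,0.05],"jaw": 0.5}]}}

```text
clock: 20.28
ee_pos: [0.4799, 0.0235, 0.137]
ee_rot: [[-0.648, 0.762, 0.002], [0.762, 0.648, 0.001], [0.0, 0.002, -1.0]]
contact_force: [-2.5, 3.7, 5.0]
grip_width: 0.125
```

```bash
python3 lg.py N
```

```text
t 20.28 turn 1.0 az 40.36 F [-2.5  3.7  5. ] axis [0.4803 0.023 ] M 0.293 w 0.125 jt6 -0.224
T [0.24, 0.258, 0.287, 0.252, 0.279, 0.242, 0.325, 0.257, 0.291, 0.267, 0.27, 0.295, 0.268, 0.266, 0.265, 0.264, 0.293]
best [ 0.9    0.267 12.386  0.016] mean excess 0.0187 sd 0.0123 N 4.7 resid 0.021
```

>>> {"op": "servo_tool", "data": {"plan": [{"linear": [0,0,0],"rot": [0,0,0.025],"jaw": 0.5},{"linear": [0,0,0],"rot": [0,0,0.05],"jaw": 0.5}]}}

```text
clock: 20.45
ee_pos: [0.4799, 0.0236, 0.137]
ee_rot: [[-0.609, 0.793, 0.002], [0.793, 0.609, 0.002], [0.0, 0.002, -1.0]]
contact_force: [-3.4, 4.1, 5.5]
grip_width: 0.128
```

```bash
python3 lg.py N
```

```text
t 20.45 turn 1.05 az 37.49 F [-3.4  4.1  5.5] axis [0.4803 0.023 ] M 0.306 w 0.128 jt6 -0.224
T [0.24, 0.258, 0.287, 0.252, 0.279, 0.242, 0.325, 0.257, 0.291, 0.267, 0.27, 0.295, 0.268, 0.266, 0.265, 0.264, 0.293, 0.306]
best [ 0.88   0.267 12.705  0.027] mean excess 0.0274 sd 0.013 N 6.8 resid 0.023
```

>>> {"op": "servo_tool", "data": {"plan": [{"linear": [0,0,0],"rot": [0,0,0.025],"jaw": 0.5},{"linear": [0,0,0],"rot": [0,0,0.05],"jaw": 0.5}]}}

```text
clock: 20.62
ee_pos: [0.4799, 0.0236, 0.137]
ee_rot: [[-0.568, 0.823, 0.002], [0.823, 0.568, 0.002], [0.0, 0.002, -1.0]]
contact_force: [-2.5, 4.1, 5.9]
grip_width: 0.129
```

```bash
python3 lg.py N
```

```text
t 20.62 turn 1.1 az 34.63 F [-2.5  4.1  5.9] axis [0.4803 0.023 ] M 0.289 w 0.129 jt6 -0.219
T [0.24, 0.258, 0.287, 0.252, 0.279, 0.242, 0.325, 0.257, 0.291, 0.267, 0.27, 0.295, 0.268, 0.266, 0.265, 0.264, 0.293, 0.306, 0.289]
best [ 0.9    0.267 12.926  0.032] mean excess 0.031 sd 0.0136 N 7.7 resid 0.023
```

>>> {"op": "servo_tool", "data": {"plan": [{"linear": [0,0,0],"rot": [0,0,0.025],"jaw": 0.5},{"linear": [0,0,0],"rot": [0,0,0.05],"jaw": 0.5}]}}

```text
clock: 20.78
ee_pos: [0.4799, 0.0236, 0.137]
ee_rot: [[-0.526, 0.85, 0.002], [0.85, 0.526, 0.002], [0.0, 0.002, -1.0]]
contact_force: [-2.5, 4.9, 5.3]
grip_width: 0.131
```

```bash
python3 lg.py N
```

```text
t 20.78 turn 1.15 az 31.77 F [-2.5  4.9  5.3] axis [0.4803 0.023 ] M 0.276 w 0.131 jt6 -0.212
T [0.24, 0.258, 0.287, 0.252, 0.279, 0.242, 0.325, 0.257, 0.291, 0.267, 0.27, 0.295, 0.268, 0.266, 0.265, 0.264, 0.293, 0.306, 0.289, 0.276]
best [ 0.94   0.267 14.258  0.034] mean excess 0.0307 sd 0.0146 N 7.7 resid 0.022
```

>>> {"op": "servo_tool", "data": {"plan": [{"linear": [0,0,0],"rot": [0,0,0.025],"jaw": 0.5},{"linear": [0,0,0],"rot": [0,0,0.05],"jaw": 0.5}]}}

```text
clock: 20.95
ee_pos: [0.48, 0.0236, 0.137]
ee_rot: [[-0.483, 0.875, 0.002], [0.875, 0.483, 0.002], [0.001, 0.002, -1.0]]
contact_force: [-3.4, 5.0, 4.7]
grip_width: 0.129
```

```bash
python3 lg.py N
```

```text
t 20.95 turn 1.2 az 28.91 F [-3.4  5.   4.7] axis [0.4803 0.023 ] M 0.296 w 0.129 jt6 -0.204
T [0.24, 0.258, 0.287, 0.252, 0.279, 0.242, 0.325, 0.257, 0.291, 0.267, 0.27, 0.295, 0.268, 0.266, 0.265, 0.264, 0.293, 0.306, 0.289, 0.276, 0.297]
best [ 0.94   0.266 14.47   0.042] mean excess 0.0344 sd 0.0158 N 8.6 resid 0.023
```

>>> {"op": "servo_tool", "data": {"plan": [{"linear": [0,0,0],"rot": [0,0,0.025],"jaw": 0.5},{"linear": [0,0,0],"rot": [0,0,0.05],"jaw": 0.5},{"linear": [0,0,0],"rot": [0,0,0.075],"jaw": 0.5}]}}

```text
clock: 21.2
ee_pos: [0.48, 0.0236, 0.137]
ee_rot: [[-0.416, 0.909, 0.002], [0.909, 0.416, 0.002], [0.001, 0.003, -1.0]]
contact_force: [-2.7, 4.1, 5.1]
grip_width: 0.127
```

```bash
python3 lg.py N
```

```text
t 21.2 turn 1.274 az 24.61 F [-2.7  4.1  5.1] axis [0.4803 0.023 ] M 0.326 w 0.127 jt6 -0.19
T [0.24, 0.258, 0.287, 0.252, 0.279, 0.242, 0.325, 0.257, 0.291, 0.267, 0.27, 0.295, 0.268, 0.266, 0.265, 0.264, 0.293, 0.306, 0.289, 0.276, 0.297, 0.327]
best [ 0.94   0.267 14.546  0.054] mean excess 0.0499 sd 0.0144 N 12.5 resid 0.026
```

>>> {"op": "servo_tool", "data": {"plan": [{"linear": [0,0,0],"rot": [0,0,0],"jaw": 4},{"linear": [0,0,0],"rot": [0,0,0],"jaw": 4},{"linear": [0,0,-3],"rot": [0,0,0],"jaw": 4},{"linear": [0,0,-5.0],"rot": [0,0,-0.12],"jaw": 4},{"linear": [-4.02,15.1,-5.0],"rot": [0,0,-1.312],"jaw": 4},{"linear": [-4.02,15.1,-5.0],"rot": [0,0,-1.312],"jaw": 4},{"linear": [-4.02,15.1,-5.0],"rot": [0,0,-1.312],"jaw": 4},{"linear": [-4.02,15.1,-5.0],"rot": [0,0,-1.312],"jaw": 4},{"linear": [-4.02,15.1,-5.0],"rot": [0,0,-1.312],"jaw": 4},{"linear": [-4.02,15.1,-5.0],"rot": [0,0,-1.312],"jaw": 4},{"linear": [-4.02,15.1,-5.0],"rot": [0,0,-1.312],"jaw": 4},{"linear": [-4.02,15.1,-5.0],"rot": [0,0,-1.312],"jaw": 4}]}}

```text
clock: 22.2
ee_pos: [0.6341, 0.0494, 0.1858]
ee_rot: [[-1.0, 0.013, 0.0], [0.013, 1.0, -0.0], [-0.0, -0.0, -1.0]]
contact_force: [-0.1, -0.0, -0.3]
grip_width: 0.462
```

```bash
python3 go.py .6343 .0494 .137 99.8; python3 st.py
```

```text
t 22.2 pos [0.6341 0.0494 0.1858] q [-0.05  0.43  0.11  1.25 -0.   -0.04] azy 89.2
lin cm [-0.02  0.    4.88] rot [-0.     0.    -0.184]
t 22.2 pos [0.6341 0.0494 0.1858] azy 89.24 q6 -0.041 F [-0.1 -0.  -0.3] Ftool [ 0.1 -0.   0.3] M [-0.04  -0.03  -0.027] jt6 2.479 w 0.462
```

>>> {"op": "servo_tool", "data": {"plan": [{"linear": [-0.02,0,0.5],"rot": [0,0,-0.1],"jaw": 4},{"linear": [-0.02,0,2.5],"rot": [0,0,-0.18],"jaw": 4},{"linear": [-0.02,0,4.85],"rot": [0,0,-0.18],"jaw": 3.5},{"linear": [-0.02,0,4.85],"rot": [0,0,-0.18],"jaw": 2.5},{"linear": [-0.02,0,4.85],"rot": [0,0,-0.18],"jaw": 0.5},{"linear": [-0.02,0,4.85],"rot": [0,0,-0.18],"jaw": 0.5},{"linear": [-0.02,0,4.85],"rot": [0,0,-0.18],"jaw": 0.5},{"linear": [-0.02,0,4.85],"rot": [0,0,-0.18],"jaw": 0.5},{"linear": [-0.02,0,4.85],"rot": [0,0,-0.18],"jaw": 0.5}], "newtons": 50}}

```text
clock: 22.95
ee_pos: [0.6334, 0.0494, 0.1374]
ee_rot: [[-0.987, -0.16, -0.001], [-0.16, 0.987, -0.0], [0.001, 0.0, -1.0]]
contact_force: [-1.0, 0.7, -13.3]
grip_width: 0.128
```

```bash
python3 st.py
```

```text
t 22.95 pos [0.6334 0.0494 0.1374] azy 99.19 q6 -0.214 F [ -1.    0.7 -13.3] Ftool [ 0.8  0.9 13.3] M [0.014 0.163 0.087] jt6 0.089 w 0.128
```

Good grasp. Now turn.

>>> {"op": "servo_tool", "data": {"plan": [{"linear": [0,0,0.1],"rot": [0,0,0.025],"jaw": 0.5},{"linear": [0,0,0.1],"rot": [0,0,0.05],"jaw": 0.5}]}}

```text
clock: 23.12
ee_pos: [0.6334, 0.0495, 0.1374]
ee_rot: [[-0.994, -0.108, 0.0], [-0.108, 0.994, -0.0], [-0.0, -0.0, -1.0]]
contact_force: [-3.8, -0.4, -4.4]
grip_width: 0.127
```

```bash
python3 lg.py E
```

```text
t 23.12 turn 0.0 az 96.21 F [-3.8 -0.4 -4.4] axis [0.6334 0.0495] M 0.258 w 0.127 jt6 -0.355
```

>>> {"op": "servo_tool", "data": {"plan": [{"linear": [0,0,0],"rot": [0,0,0.025],"jaw": 0.5},{"linear": [0,0,0],"rot": [0,0,0.05],"jaw": 0.5}]}}

```text
clock: 23.28
ee_pos: [0.6334, 0.0495, 0.1374]
ee_rot: [[-0.998, -0.058, 0.0], [-0.058, 0.998, -0.0], [-0.0, -0.0, -1.0]]
contact_force: [-4.5, 0.6, -2.8]
grip_width: 0.128
```

```bash
python3 lg.py E
```

```text
t 23.28 turn 0.05 az 93.32 F [-4.5  0.6 -2.8] axis [0.6334 0.0495] M 0.27 w 0.128 jt6 -0.225
```

>>> {"op": "servo_tool", "data": {"plan": [{"linear": [0,0,0],"rot": [0,0,0.025],"jaw": 0.5},{"linear": [0,0,0],"rot": [0,0,0.05],"jaw": 0.5}]}}

```text
clock: 23.45
ee_pos: [0.6334, 0.0495, 0.1374]
ee_rot: [[-1.0, -0.008, 0.0], [-0.008, 1.0, 0.0], [-0.0, 0.0, -1.0]]
contact_force: [-5.0, 0.1, -2.8]
grip_width: 0.126
```

```bash
python3 lg.py E
```

```text
t 23.45 turn 0.1 az 90.46 F [-5.   0.1 -2.8] axis [0.6334 0.0495] M 0.26 w 0.126 jt6 -0.223
```

>>> {"op": "servo_tool", "data": {"plan": [{"linear": [0,0,0],"rot": [0,0,0.025],"jaw": 0.5},{"linear": [0,0,0],"rot": [0,0,0.05],"jaw": 0.5}]}}

```text
clock: 23.62
ee_pos: [0.6334, 0.0496, 0.1374]
ee_rot: [[-0.999, 0.042, 0.0], [0.042, 0.999, 0.0], [-0.0, 0.0, -1.0]]
contact_force: [-4.7, 0.5, -3.4]
grip_width: 0.125
```

```bash
python3 lg.py E
```

```text
t 23.62 turn 0.15 az 87.6 F [-4.7  0.5 -3.4] axis [0.6334 0.0495] M 0.316 w 0.125 jt6 -0.223
T [0.258, 0.27, 0.26, 0.317]
best [0.    0.261 2.068 0.024] mean excess 0.0148 sd 0.0075 N 3.7 resid 0.028
```

>>> {"op": "servo_tool", "data": {"plan": [{"linear": [0,0,0],"rot": [0,0,0.025],"jaw": 0.5},{"linear": [0,0,0],"rot": [0,0,0.05],"jaw": 0.5}]}}

```text
clock: 23.78
ee_pos: [0.6334, 0.0496, 0.1374]
ee_rot: [[-0.996, 0.092, 0.0], [0.092, 0.996, 0.0], [-0.0, 0.0, -1.0]]
contact_force: [-4.8, 0.6, -2.9]
grip_width: 0.129
```

```bash
python3 lg.py E
```

```text
t 23.78 turn 0.2 az 84.73 F [-4.8  0.6 -2.9] axis [0.6341 0.0495] M 0.266 w 0.129 jt6 -0.223
T [0.258, 0.269, 0.26, 0.316, 0.266]
best [0.02  0.26  3.091 0.029] mean excess 0.0191 sd 0.0097 N 4.8 resid 0.025
```

>>> {"op": "servo_tool", "data": {"plan": [{"linear": [0,0,0],"rot": [0,0,0.025],"jaw": 0.5},{"linear": [0,0,0],"rot": [0,0,0.05],"jaw": 0.5}]}}

```text
clock: 23.95
ee_pos: [0.6334, 0.0496, 0.1374]
ee_rot: [[-0.99, 0.141, 0.0], [0.141, 0.99, 0.0], [-0.0, 0.0, -1.0]]
contact_force: [-5.4, 1.2, -3.5]
grip_width: 0.125
```

```bash
python3 lg.py E
```

```text
t 23.95 turn 0.25 az 81.87 F [-5.4  1.2 -3.5] axis [0.6341 0.0495] M 0.282 w 0.125 jt6 -0.223
T [0.258, 0.269, 0.26, 0.316, 0.266, 0.282]
best [0.04  0.26  3.407 0.034] mean excess 0.0232 sd 0.0122 N 5.8 resid 0.025
```

Joint-torque channel is flat (free running). Continue.

>>> {"op": "servo_tool", "data": {"plan": [{"linear": [0,0,0],"rot": [0,0,0.025],"jaw": 0.5},{"linear": [0,0,0],"rot": [0,0,0.05],"jaw": 0.5}]}}

```text
clock: 24.12
ee_pos: [0.6334, 0.0497, 0.1374]
ee_rot: [[-0.982, 0.191, 0.0], [0.191, 0.982, 0.0], [-0.0, 0.0, -1.0]]
contact_force: [-4.8, 1.5, -3.2]
grip_width: 0.127
```

```bash
python3 lg.py E
```

```text
t 24.12 turn 0.3 az 79.01 F [-4.8  1.5 -3.2] axis [0.6341 0.0495] M 0.288 w 0.127 jt6 -0.224
T [0.258, 0.269, 0.26, 0.316, 0.266, 0.282, 0.287]
best [0.06  0.26  3.689 0.038] mean excess 0.0287 sd 0.0137 N 7.2 resid 0.025
```

>>> {"op": "servo_tool", "data": {"plan": [{"linear": [0,0,0],"rot": [0,0,0.025],"jaw": 0.5},{"linear": [0,0,0],"rot": [0,0,0.05],"jaw": 0.5}]}}

```text
clock: 24.28
ee_pos: [0.6334, 0.0497, 0.1374]
ee_rot: [[-0.971, 0.239, 0.0], [0.239, 0.971, 0.0], [-0.0, 0.0, -1.0]]
contact_force: [-5.1, 1.5, -2.6]
grip_width: 0.127
```

```bash
python3 lg.py E
```

```text
t 24.28 turn 0.35 az 76.15 F [-5.1  1.5 -2.6] axis [0.6341 0.0495] M 0.232 w 0.127 jt6 -0.224
T [0.258, 0.269, 0.26, 0.316, 0.266, 0.282, 0.287, 0.231]
best [0.36  0.265 7.72  0.   ] mean excess 0.0144 sd 0.0139 N 3.6 resid 0.024
```

>>> {"op": "servo_tool", "data": {"plan": [{"linear": [0,0,0],"rot": [0,0,0.025],"jaw": 0.5},{"linear": [0,0,0],"rot": [0,0,0.05],"jaw": 0.5}]}}

```text
clock: 24.45
ee_pos: [0.6335, 0.0497, 0.1374]
ee_rot: [[-0.958, 0.288, 0.0], [0.288, 0.958, 0.0], [-0.0, 0.0, -1.0]]
contact_force: [-5.1, 1.5, -3.4]
grip_width: 0.13
```

```bash
python3 lg.py E
```

```text
t 24.45 turn 0.4 az 73.28 F [-5.1  1.5 -3.4] axis [0.6341 0.0495] M 0.248 w 0.13 jt6 -0.224
T [0.258, 0.269, 0.26, 0.316, 0.266, 0.282, 0.287, 0.232, 0.248]
best [0.4   0.264 8.165 0.   ] mean excess 0.0102 sd 0.0101 N 2.6 resid 0.023
```

>>> {"op": "servo_tool", "data": {"plan": [{"linear": [0,0,0],"rot": [0,0,0.025],"jaw": 0.5},{"linear": [0,0,0],"rot": [0,0,0.05],"jaw": 0.5}]}}

```text
clock: 24.62
ee_pos: [0.6335, 0.0498, 0.1374]
ee_rot: [[-0.942, 0.335, 0.0], [0.335, 0.942, 0.0], [-0.0, 0.001, -1.0]]
contact_force: [-5.6, 1.4, -3.1]
grip_width: 0.127
```

```bash
python3 lg.py E
```

```text
t 24.62 turn 0.45 az 70.42 F [-5.6  1.4 -3.1] axis [0.6341 0.0495] M 0.246 w 0.127 jt6 -0.224
T [0.258, 0.269, 0.26, 0.316, 0.266, 0.282, 0.287, 0.232, 0.248, 0.247]
best [0.46  0.263 8.635 0.   ] mean excess 0.0083 sd 0.0081 N 2.1 resid 0.023
```

>>> {"op": "servo_tool", "data": {"plan": [{"linear": [0,0,0],"rot": [0,0,0.025],"jaw": 0.5},{"linear": [0,0,0],"rot": [0,0,0.05],"jaw": 0.5}]}}

```text
clock: 24.78
ee_pos: [0.6335, 0.0498, 0.1374]
ee_rot: [[-0.924, 0.382, 0.0], [0.382, 0.924, 0.001], [-0.0, 0.001, -1.0]]
contact_force: [-5.0, 1.7, -3.2]
grip_width: 0.129
```

```bash
python3 lg.py E
```

```text
t 24.78 turn 0.5 az 67.56 F [-5.   1.7 -3.2] axis [0.6341 0.0495] M 0.264 w 0.129 jt6 -0.224
T [0.258, 0.269, 0.26, 0.316, 0.266, 0.282, 0.287, 0.232, 0.248, 0.246, 0.264]
best [0.5   0.263 8.627 0.   ] mean excess 0.0106 sd 0.0085 N 2.6 resid 0.022
```

>>> {"op": "servo_tool", "data": {"plan": [{"linear": [0,0,0],"rot": [0,0,0.025],"jaw": 0.5},{"linear": [0,0,0],"rot": [0,0,0.05],"jaw": 0.5}]}}

```text
clock: 24.95
ee_pos: [0.6335, 0.0498, 0.1374]
ee_rot: [[-0.904, 0.427, 0.0], [0.427, 0.904, 0.001], [-0.0, 0.001, -1.0]]
contact_force: [-5.1, 1.6, -3.1]
grip_width: 0.13
```

```bash
python3 lg.py E
```

```text
t 24.95 turn 0.55 az 64.69 F [-5.1  1.6 -3.1] axis [0.6341 0.0495] M 0.225 w 0.13 jt6 -0.224
T [0.258, 0.269, 0.26, 0.316, 0.266, 0.282, 0.287, 0.232, 0.248, 0.247, 0.264, 0.226]
best [ 0.56   0.262 10.812  0.   ] mean excess 0.0075 sd 0.0076 N 1.9 resid 0.024
```

>>> {"op": "servo_tool", "data": {"plan": [{"linear": [0,0,0],"rot": [0,0,0.025],"jaw": 0.5},{"linear": [0,0,0],"rot": [0,0,0.05],"jaw": 0.5},{"linear": [0,0,0],"rot": [0,0,0.075],"jaw": 0.5}]}}

```text
clock: 25.2
ee_pos: [0.6335, 0.0499, 0.1374]
ee_rot: [[-0.869, 0.494, 0.0], [0.494, 0.869, 0.001], [-0.0, 0.001, -1.0]]
contact_force: [-5.0, 2.6, -2.1]
grip_width: 0.123
```

```bash
python3 lg.py E
```

```text
t 25.2 turn 0.625 az 60.4 F [-5.   2.6 -2.1] axis [0.6341 0.0495] M 0.292 w 0.123 jt6 -0.223
T [0.258, 0.269, 0.26, 0.316, 0.266, 0.282, 0.287, 0.232, 0.248, 0.247, 0.264, 0.225, 0.292]
best [5.6000e-01 2.6200e-01 1.1449e+01 1.0000e-02] mean excess 0.0153 sd 0.0099 N 3.8 resid 0.024
```

>>> {"op": "servo_tool", "data": {"plan": [{"linear": [0,0,0],"rot": [0,0,0.025],"jaw": 0.5},{"linear": [0,0,0],"rot": [0,0,0.05],"jaw": 0.5},{"linear": [0,0,0],"rot": [0,0,0.075],"jaw": 0.5}]}}

```text
clock: 25.45
ee_pos: [0.6335, 0.0499, 0.1374]
ee_rot: [[-0.83, 0.558, 0.0], [0.558, 0.83, 0.001], [0.0, 0.001, -1.0]]
contact_force: [-5.3, 2.1, -2.4]
grip_width: 0.128
```

```bash
python3 lg.py E
```

```text
t 25.45 turn 0.7 az 56.1 F [-5.3  2.1 -2.4] axis [0.6341 0.0495] M 0.29 w 0.128 jt6 -0.214
T [0.258, 0.269, 0.26, 0.316, 0.266, 0.282, 0.287, 0.231, 0.248, 0.246, 0.264, 0.225, 0.292, 0.291]
best [ 0.54   0.262 11.472  0.026] mean excess 0.0232 sd 0.0122 N 5.8 resid 0.025
```

>>> {"op": "servo_tool", "data": {"plan": [{"linear": [0,0,0],"rot": [0,0,0.025],"jaw": 0.5},{"linear": [0,0,0],"rot": [0,0,0.05],"jaw": 0.5}]}}

```text
clock: 25.62
ee_pos: [0.6335, 0.0499, 0.1374]
ee_rot: [[-0.801, 0.598, 0.001], [0.598, 0.801, 0.001], [0.0, 0.001, -1.0]]
contact_force: [-4.2, 1.4, -3.2]
grip_width: 0.13
```

```bash
python3 lg.py E
```

```text
t 25.62 turn 0.75 az 53.24 F [-4.2  1.4 -3.2] axis [0.6341 0.0496] M 0.347 w 0.13 jt6 -0.207
T [0.258, 0.269, 0.26, 0.316, 0.266, 0.282, 0.287, 0.231, 0.248, 0.246, 0.264, 0.225, 0.292, 0.291, 0.348]
best [ 0.5    0.263 15.379  0.04 ] mean excess 0.0403 sd 0.0111 N 10.1 resid 0.032
```

>>> {"op": "servo_tool", "data": {"plan": [{"linear": [0,0,0],"rot": [0,0,0.025],"jaw": 0.5},{"linear": [0,0,0],"rot": [0,0,0.05],"jaw": 0.5}]}}

```text
clock: 25.78
ee_pos: [0.6336, 0.05, 0.1374]
ee_rot: [[-0.77, 0.638, 0.001], [0.638, 0.77, 0.001], [0.0, 0.001, -1.0]]
contact_force: [-4.0, 2.6, -3.5]
grip_width: 0.126
```

```bash
python3 lg.py E
```

```text
t 25.78 turn 0.8 az 50.38 F [-4.   2.6 -3.5] axis [0.6341 0.0496] M 0.292 w 0.126 jt6 -0.197
T [0.258, 0.269, 0.26, 0.316, 0.266, 0.282, 0.287, 0.231, 0.248, 0.246, 0.264, 0.225, 0.292, 0.291, 0.348, 0.293]
best [ 0.52   0.263 15.87   0.045] mean excess 0.0457 sd 0.011 N 11.4 resid 0.032
```

>>> {"op": "servo_tool", "data": {"plan": [{"linear": [0,0,0],"rot": [0,0,0.025],"jaw": 0.5}]}}

```text
clock: 25.87
ee_pos: [0.6336, 0.0499, 0.1374]
ee_rot: [[-0.754, 0.657, 0.001], [0.657, 0.754, 0.001], [0.0, 0.001, -1.0]]
contact_force: [-4.1, 2.6, -2.8]
grip_width: 0.13
```

```bash
python3 lg.py E; python3 go.py .5440 .1130 .137 117.2
```

```text
t 25.87 turn 0.825 az 48.94 F [-4.1  2.6 -2.8] axis [0.6341 0.0495] M 0.318 w 0.13 jt6 -0.193
T [0.258, 0.269, 0.26, 0.316, 0.266, 0.282, 0.287, 0.232, 0.248, 0.246, 0.264, 0.225, 0.292, 0.291, 0.348, 0.293, 0.319]
best [ 0.52   0.264 15.936  0.049] mean excess 0.0507 sd 0.0101 N 12.7 resid 0.034
t 25.87 pos [0.6336 0.0499 0.1374] q [-0.05  0.45  0.02  1.14  0.    0.66] azy 48.9
lin cm [10.9  -1.13  0.04] rot [ 1.000e-03  1.000e-03 -1.191e+00]
```

>>> {"op": "servo_tool", "data": {"plan": [{"linear": [0,0,0],"rot": [0,0,0],"jaw": 4},{"linear": [0,0,0],"rot": [0,0,0],"jaw": 4},{"linear": [0,0,-3],"rot": [0,0,0],"jaw": 4},{"linear": [0,0,-5.0],"rot": [0,0,-0.12],"jaw": 4},{"linear": [10.95,-1.15,-5.0],"rot": [0,0,-1.191],"jaw": 4},{"linear": [10.95,-1.15,-5.0],"rot": [0,0,-1.191],"jaw": 4},{"linear": [10.95,-1.15,-5.0],"rot": [0,0,-1.191],"jaw": 4},{"linear": [10.95,-1.15,-5.0],"rot": [0,0,-1.191],"jaw": 4},{"linear": [10.95,-1.15,-5.0],"rot": [0,0,-1.191],"jaw": 4},{"linear": [10.95,-1.15,-5.0],"rot": [0,0,-1.191],"jaw": 4},{"linear": [10.95,-1.15,-5.0],"rot": [0,0,-1.191],"jaw": 4},{"linear": [10.95,-1.15,-5.0],"rot": [0,0,-1.191],"jaw": 4}]}}

```text
clock: 26.87
ee_pos: [0.5444, 0.1125, 0.1879]
ee_rot: [[-0.916, -0.4, 0.003], [-0.4, 0.916, 0.0], [-0.003, -0.001, -1.0]]
contact_force: [0.3, -0.2, -0.0]
grip_width: 0.465
```

>>> {"op": "servo_tool", "data": {"plan": [{"linear": [0,0,0],"rot": [0,0,-0.071],"jaw": 4},{"linear": [0,0,0],"rot": [0,0,-0.071],"jaw": 4}]}}

```text
clock: 27.03
ee_pos: [0.5443, 0.1124, 0.1878]
ee_rot: [[-0.887, -0.461, 0.003], [-0.461, 0.887, 0.0], [-0.003, -0.001, -1.0]]
contact_force: [-0.0, 0.1, 0.5]
grip_width: 0.471
```

```bash
python3 -c "
from plant import *;import cv2
for c in ('scene',): cv2.imwrite(f'pics/{c}5.png',read_camera(c))
b=cv2.imread('pics/scene5.png')[120:270,240:440]
cv2.imwrite('pics/sz5.png',cv2.resize(b,None,fx=4,fy=4))
"; python3 go.py .5440 .1130 .137 117.2; python3 st.py
```

```text
t 27.08 pos [0.5442 0.1124 0.1876] q [ 0.05  0.29 -0.09  1.18 -0.   -0.42] azy 117.2
lin cm [0.   0.07 5.06] rot [-0.001  0.002  0.   ]
t 27.08 pos [0.5442 0.1124 0.1876] azy 117.21 q6 -0.422 F [ 0.   0.4 -0.3] Ftool [-0.2  0.4  0.3] M [ 0.037 -0.01  -0.   ] jt6 -0.87 w 0.464
```

View pics/sz5.png

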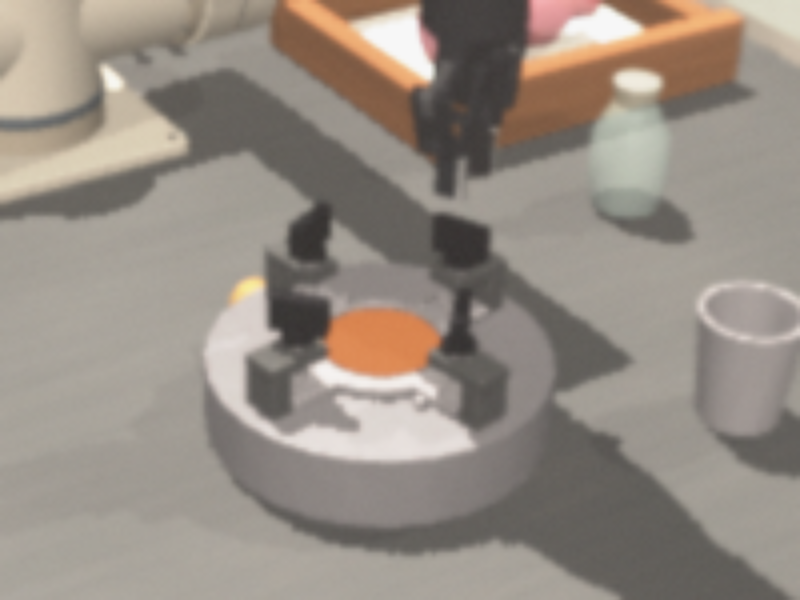

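>>> {"op": "servo_tool", "data": {"plan": [{"linear": [0,0.07,2.5],"rot": [0,0,0],"jaw": 4},{"linear": [0,0.07,5.03],"rot": [0,0,0],"jaw": 3.5},{"linear": [0,0.07,5.03],"rot": [0,0,0],"jaw": 2.5},{"linear": [0,0.07,5.03],"rot": [0,0,0],"jaw": 0.5},{"linear": [0,0.07,5.03],"rot": [0,0,0],"jaw": 0.5},{"linear": [0,0.07,5.03],"rot": [0,0,0],"jaw": 0.5},{"linear": [0,0.07,5.03],"rot": [0,0,0],"jaw": 0.5},{"linear": [0,0.07,5.03],"rot": [0,0,0],"jaw": 0.5}], "newtons": 50}}

```text
clock: 27.75
ee_pos: [0.5431, 0.1128, 0.1368]
ee_rot: [[-0.889, -0.458, 0.0], [-0.458, 0.889, -0.0], [0.0, -0.001, -1.0]]
contact_force: [-1.3, -2.5, -7.3]
grip_width: 0.135
```

```bash
python3 st.py
```

```text
t 27.75 pos [0.5431 0.1128 0.1368] azy 117.27 q6 -0.422 F [-1.3 -2.5 -7.3] Ftool [ 2.3 -1.6  7.3] M [-0.624  0.257  0.073] jt6 0.083 w 0.135
```

>>> {"op": "servo_tool", "data": {"plan": [{"linear": [0,0,0.05],"rot": [0,0,0.025],"jaw": 0.5},{"linear": [0,0,0.05],"rot": [0,0,0.05],"jaw": 0.5},{"linear": [0,0,0.05],"rot": [0,0,0.075],"jaw": 0.5},{"linear": [0,0,0.05],"rot": [0,0,0.1],"jaw": 0.5}]}}

```text
clock: 28.08
ee_pos: [0.5431, 0.113, 0.1367]
ee_rot: [[-0.931, -0.365, 0.001], [-0.365, 0.931, -0.0], [-0.001, -0.001, -1.0]]
contact_force: [-3.7, -3.6, -0.4]
grip_width: 0.128
```

```bash
python3 lg.py L2
```

```text
t 28.08 turn 0.0 az 111.43 F [-3.7 -3.6 -0.4] axis [0.5431 0.113 ] M 0.338 w 0.128 jt6 -0.178
```

>>> {"op": "servo_tool", "data": {"plan": [{"linear": [0,0,0],"rot": [0,0,0.025],"jaw": 0.5},{"linear": [0,0,0],"rot": [0,0,0.05],"jaw": 0.5},{"linear": [0,0,0],"rot": [0,0,0.075],"jaw": 0.5},{"linear": [0,0,0],"rot": [0,0,0.1],"jaw": 0.5}]}}

```text
clock: 28.42
ee_pos: [0.5431, 0.113, 0.1368]
ee_rot: [[-0.963, -0.271, 0.001], [-0.271, 0.963, -0.0], [-0.001, -0.0, -1.0]]
contact_force: [-4.3, -2.8, 0.8]
grip_width: 0.128
```

```bash
python3 lg.py L2
```

```text
t 28.42 turn 0.1 az 105.71 F [-4.3 -2.8  0.8] axis [0.5431 0.113 ] M 0.403 w 0.128 jt6 -0.154
```

>>> {"op": "servo_tool", "data": {"plan": [{"linear": [0,0,0],"rot": [0,0,0.025],"jaw": 0.5},{"linear": [0,0,0],"rot": [0,0,0.05],"jaw": 0.5},{"linear": [0,0,0],"rot": [0,0,0.075],"jaw": 0.5},{"linear": [0,0,0],"rot": [0,0,0.1],"jaw": 0.5}]}}

```text
clock: 28.75
ee_pos: [0.5431, 0.1131, 0.1368]
ee_rot: [[-0.985, -0.173, 0.001], [-0.173, 0.985, -0.0], [-0.001, -0.0, -1.0]]
contact_force: [-3.7, -3.0, 1.6]
grip_width: 0.13
```

```bash
python3 lg.py L2
```

```text
t 28.75 turn 0.2 az 99.98 F [-3.7 -3.   1.6] axis [0.5431 0.113 ] M 0.386 w 0.13 jt6 -0.128
```

>>> {"op": "servo_tool", "data": {"plan": [{"linear": [0,0,0],"rot": [0,0,0.025],"jaw": 0.5},{"linear": [0,0,0],"rot": [0,0,0.05],"jaw": 0.5},{"linear": [0,0,0],"rot": [0,0,0.075],"jaw": 0.5},{"linear": [0,0,0],"rot": [0,0,0.1],"jaw": 0.5},{"linear": [0,0,0],"rot": [0,0,0.125],"jaw": 0.5},{"linear": [0,0,0],"rot": [0,0,0.15],"jaw": 0.5},{"linear": [0,0,0],"rot": [0,0,0.175],"jaw": 0.5},{"linear": [0,0,0],"rot": [0,0,0.2],"jaw": 0.5}]}}

```text
clock: 29.42
ee_pos: [0.5431, 0.1133, 0.1369]
ee_rot: [[-1.0, 0.026, 0.001], [0.026, 1.0, 0.0], [-0.001, 0.0, -1.0]]
contact_force: [-4.5, -2.1, 1.8]
grip_width: 0.127
```

```bash
python3 lg.py L2
```

```text
t 29.42 turn 0.4 az 88.54 F [-4.5 -2.1  1.8] axis [0.5439 0.1132] M 0.401 w 0.127 jt6 -0.068
T [0.34, 0.404, 0.388, 0.402]
best [ 0.     0.288 43.895  0.064] mean excess 0.0625 sd 0.0026 N 15.6 resid 0.099
```

>>> {"op": "servo_tool", "data": {"plan": [{"linear": [0,0,0],"rot": [0,0,0.015],"jaw": 0.5}]}}

```text
clock: 29.5
ee_pos: [0.5431, 0.1133, 0.1369]
ee_rot: [[-0.999, 0.041, 0.001], [0.041, 0.999, 0.0], [-0.001, 0.0, -1.0]]
contact_force: [-5.3, -2.1, 2.7]
grip_width: 0.134
```

```bash
python3 st.py;  python3 go.py .5705 -.0406 .137 131.39
```

```text
t 29.5 pos [0.5431 0.1133 0.1369] azy 87.67 q6 0.095 F [-5.3 -2.1  2.7] Ftool [ 5.2 -2.3 -2.7] M [-0.383  0.937  0.395] jt6 0.307 w 0.134
t 29.5 pos [0.5431 0.1133 0.1369] q [ 0.05  0.32 -0.18  1.06  0.    0.09] azy 87.7
lin cm [-3.360e+00 -1.526e+01 -1.000e-02] rot [-0.     0.001 -0.763]
```

>>> {"op": "servo_tool", "data": {"plan": [{"linear": [0,0,0],"rot": [0,0,0],"jaw": 4},{"linear": [0,0,0],"rot": [0,0,0],"jaw": 4},{"linear": [0,0,-3],"rot": [0,0,0],"jaw": 4},{"linear": [0,0,-5.0],"rot": [0,0,-0.1],"jaw": 4},{"linear": [-3.3,-15.3,-5.0],"rot": [0,0,-0.763],"jaw": 4},{"linear": [-3.3,-15.3,-5.0],"rot": [0,0,-0.763],"jaw": 4},{"linear": [-3.3,-15.3,-5.0],"rot": [0,0,-0.763],"jaw": 4},{"linear": [-3.3,-15.3,-5.0],"rot": [0,0,-0.763],"jaw": 4},{"linear": [-3.3,-15.3,-5.0],"rot": [0,0,-0.763],"jaw": 4},{"linear": [-3.3,-15.3,-5.0],"rot": [0,0,-0.763],"jaw": 4},{"linear": [-3.3,-15.3,-5.0],"rot": [0,0,-0.763],"jaw": 4},{"linear": [-3.3,-15.3,-5.0],"rot": [0,0,-0.763],"jaw": 4}]}}

```text
clock: 30.5
ee_pos: [0.5706, -0.0411, 0.1862]
ee_rot: [[-0.751, -0.661, 0.001], [-0.661, 0.751, 0.0], [-0.001, -0.001, -1.0]]
contact_force: [0.6, 0.6, -0.2]
grip_width: 0.466
```

```bash
python3 go.py .5705 -.0406 .137 131.39; python3 st.py
```

```text
t 30.5 pos [ 0.5706 -0.0411  0.1862] q [-0.22  0.32 -0.06  1.19  0.   -0.94] azy 131.3
lin cm [-0.02  0.05  4.92] rot [-0.001  0.001 -0.001]
t 30.5 pos [ 0.5706 -0.0411  0.1862] azy 131.34 q6 -0.94 F [ 0.6  0.6 -0.2] Ftool [-0.9  0.   0.2] M [0.015 0.    0.015] jt6 -0.469 w 0.466
```

>>> {"op": "servo_tool", "data": {"plan": [{"linear": [-0.02,0.05,2.5],"rot": [0,0,0],"jaw": 4},{"linear": [-0.02,0.05,4.9],"rot": [0,0,0],"jaw": 3.5},{"linear": [-0.02,0.05,4.9],"rot": [0,0,0],"jaw": 2.5},{"linear": [-0.02,0.05,4.9],"rot": [0,0,0],"jaw": 0.5},{"linear": [-0.02,0.05,4.9],"rot": [0,0,0],"jaw": 0.5},{"linear": [-0.02,0.05,4.9],"rot": [0,0,0],"jaw": 0.5},{"linear": [-0.02,0.05,4.9],"rot": [0,0,0],"jaw": 0.5},{"linear": [-0.02,0.05,4.9],"rot": [0,0,0],"jaw": 0.5}], "newtons": 50}}

```text
clock: 31.17
ee_pos: [0.5702, -0.0406, 0.1371]
ee_rot: [[-0.749, -0.662, 0.0], [-0.662, 0.749, -0.0], [-0.0, -0.0, -1.0]]
contact_force: [2.8, -3.0, -12.2]
grip_width: 0.129
```

```bash
python3 st.py
```

```text
t 31.17 pos [ 0.5702 -0.0406  0.1371] azy 131.49 q6 -0.942 F [  2.8  -3.  -12.2] Ftool [-0.1 -4.1 12.2] M [-0.323 -0.423 -0.077] jt6 -0.07 w 0.129
```

>>> {"op": "servo_tool", "data": {"plan": [{"linear": [0,-0.02,0.1],"rot": [0,0,0.025],"jaw": 0.5},{"linear": [0,-0.02,0.1],"rot": [0,0,0.05],"jaw": 0.5},{"linear": [0,-0.02,0.1],"rot": [0,0,0.075],"jaw": 0.5},{"linear": [0,-0.02,0.1],"rot": [0,0,0.1],"jaw": 0.5},{"linear": [0,-0.02,0.1],"rot": [0,0,0.125],"jaw": 0.5},{"linear": [0,-0.02,0.1],"rot": [0,0,0.15],"jaw": 0.5}]}}

```text
clock: 31.67
ee_pos: [0.5703, -0.0405, 0.137]
ee_rot: [[-0.841, -0.541, 0.002], [-0.541, 0.841, -0.0], [-0.001, -0.001, -1.0]]
contact_force: [-2.8, -0.1, 6.1]
grip_width: 0.13
```

```bash
python3 lg.py R2
```

```text
t 31.67 turn 0.0 az 122.78 F [-2.8 -0.1  6.1] axis [ 0.5703 -0.0405] M 0.336 w 0.13 jt6 -0.148
```

>>> {"op": "servo_tool", "data": {"plan": [{"linear": [0,0,0],"rot": [0,0,0.025],"jaw": 0.5},{"linear": [0,0,0],"rot": [0,0,0.05],"jaw": 0.5},{"linear": [0,0,0],"rot": [0,0,0.075],"jaw": 0.5},{"linear": [0,0,0],"rot": [0,0,0.1],"jaw": 0.5},{"linear": [0,0,0],"rot": [0,0,0.125],"jaw": 0.5},{"linear": [0,0,0],"rot": [0,0,0.15],"jaw": 0.5}]}}

```text
clock: 32.17
ee_pos: [0.5703, -0.0405, 0.1371]
ee_rot: [[-0.912, -0.41, 0.002], [-0.41, 0.912, -0.0], [-0.001, -0.001, -1.0]]
contact_force: [-3.0, 0.6, 6.4]
grip_width: 0.131
```

```bash
python3 lg.py R2
```

```text
t 32.17 turn 0.15 az 114.19 F [-3.   0.6  6.4] axis [ 0.5703 -0.0405] M 0.332 w 0.131 jt6 -0.112
```

>>> {"op": "servo_tool", "data": {"plan": [{"linear": [0,0,0],"rot": [0,0,0.025],"jaw": 0.5},{"linear": [0,0,0],"rot": [0,0,0.05],"jaw": 0.5},{"linear": [0,0,0],"rot": [0,0,0.075],"jaw": 0.5},{"linear": [0,0,0],"rot": [0,0,0.1],"jaw": 0.5},{"linear": [0,0,0],"rot": [0,0,0.125],"jaw": 0.5},{"linear": [0,0,0],"rot": [0,0,0.15],"jaw": 0.5},{"linear": [0,0,0],"rot": [0,0,0.175],"jaw": 0.5},{"linear": [0,0,0],"rot": [0,0,0.2],"jaw": 0.5}]}}

```text
clock: 32.83
ee_pos: [0.5704, -0.0405, 0.1371]
ee_rot: [[-0.975, -0.22, 0.002], [-0.22, 0.975, 0.0], [-0.002, -0.0, -1.0]]
contact_force: [-3.1, -0.1, 6.8]
grip_width: 0.128
```

```bash
python3 lg.py R2
```

```text
t 32.83 turn 0.35 az 102.74 F [-3.1 -0.1  6.8] axis [ 0.5705 -0.0407] M 0.458 w 0.128 jt6 -0.06
```

>>> {"op": "servo_tool", "data": {"plan": [{"linear": [0,0,0],"rot": [0,0,0.01],"jaw": 0.5}]}}

```text
clock: 32.92
ee_pos: [0.5704, -0.0405, 0.1372]
ee_rot: [[-0.978, -0.211, 0.002], [-0.211, 0.978, 0.0], [-0.002, -0.0, -1.0]]
contact_force: [-2.9, 0.2, 6.7]
grip_width: 0.126
```

```bash
python3 st.py;  python3 go.py .4803 .0230 .137 24.61
```

```text
t 32.92 pos [ 0.5704 -0.0405  0.1372] azy 102.15 q6 -0.43 F [-2.9  0.2  6.7] Ftool [ 2.7  0.8 -6.7] M [0.304 0.67  0.425] jt6 0.492 w 0.126
t 32.92 pos [ 0.5704 -0.0405  0.1372] q [-0.22  0.35 -0.14  1.08  0.   -0.43] azy 102.2
lin cm [ 7.47  8.1  -0.  ] rot [1.000e-03 2.000e-03 1.353e+00]
```

>>> {"op": "servo_tool", "data": {"plan": [{"linear": [0,0,0],"rot": [0,0,0],"jaw": 4},{"linear": [0,0,0],"rot": [0,0,0],"jaw": 4},{"linear": [0,0,-3],"rot": [0,0,0],"jaw": 4},{"linear": [0,0,-5.0],"rot": [0,0,0.12],"jaw": 4},{"linear": [7.5,8.1,-5.0],"rot": [0,0,1.353],"jaw": 4},{"linear": [7.5,8.1,-5.0],"rot": [0,0,1.353],"jaw": 4},{"linear": [7.5,8.1,-5.0],"rot": [0,0,1.353],"jaw": 4},{"linear": [7.5,8.1,-5.0],"rot": [0,0,1.353],"jaw": 4},{"linear": [7.5,8.1,-5.0],"rot": [0,0,1.353],"jaw": 4},{"linear": [7.5,8.1,-5.0],"rot": [0,0,1.353],"jaw": 4},{"linear": [7.5,8.1,-5.0],"rot": [0,0,1.353],"jaw": 4},{"linear": [7.5,8.1,-5.0],"rot": [0,0,1.353],"jaw": 4}]}}

```text
clock: 33.92
ee_pos: [0.4798, 0.0226, 0.1861]
ee_rot: [[-0.612, 0.791, 0.001], [0.791, 0.612, -0.0], [-0.001, 0.001, -1.0]]
contact_force: [1.0, -0.2, -0.7]
grip_width: 0.466
```

>>> {"op": "servo_tool", "data": {"plan": [{"linear": [0,0,0],"rot": [0,0,0.115],"jaw": 4},{"linear": [0,0,0],"rot": [0,0,0.233],"jaw": 4},{"linear": [0,0,0],"rot": [0,0,0.233],"jaw": 4}]}}

```text
clock: 34.17
ee_pos: [0.4798, 0.0225, 0.186]
ee_rot: [[-0.414, 0.91, 0.001], [0.91, 0.414, 0.0], [-0.0, 0.001, -1.0]]
contact_force: [-0.3, 0.5, -0.7]
grip_width: 0.474
```

```bash
python3 go.py .4803 .0230 .137 24.61; python3 st.py
```

```text
t 34.17 pos [0.4798 0.0225 0.186 ] q [-0.13  0.17 -0.26  1.14  0.    1.02] azy 24.4
lin cm [0.03 0.06 4.9 ] rot [ 0.001  0.    -0.003]
t 34.17 pos [0.4798 0.0225 0.186 ] azy 24.43 q6 1.016 F [-0.3  0.5 -0.7] Ftool [ 0.6 -0.1  0.7] M [ 0.     0.007 -0.015] jt6 2.179 w 0.474
```

>>> {"op": "servo_tool", "data": {"plan": [{"linear": [0.03,0.06,2.5],"rot": [0,0,0],"jaw": 4},{"linear": [0.03,0.06,4.88],"rot": [0,0,0],"jaw": 3.5},{"linear": [0.03,0.06,4.88],"rot": [0,0,0],"jaw": 2.5},{"linear": [0.03,0.06,4.88],"rot": [0,0,0],"jaw": 0.5},{"linear": [0.03,0.06,4.88],"rot": [0,0,0],"jaw": 0.5},{"linear": [0.03,0.06,4.88],"rot": [0,0,0],"jaw": 0.5},{"linear": [0.03,0.06,4.88],"rot": [0,0,0],"jaw": 0.5},{"linear": [0.03,0.06,4.88],"rot": [0,0,0],"jaw": 0.5}], "newtons": 50}}

```text
clock: 34.83
ee_pos: [0.4801, 0.0232, 0.1373]
ee_rot: [[-0.42, 0.908, 0.0], [0.908, 0.42, 0.0], [0.0, 0.0, -1.0]]
contact_force: [2.4, 2.3, -10.8]
grip_width: 0.13
```

```bash
python3 st.py
```

```text
t 34.83 pos [0.4801 0.0232 0.1373] azy 24.81 q6 1.011 F [  2.4   2.3 -10.8] Ftool [ 1.1  3.2 10.8] M [ 0.508 -0.246  0.079] jt6 0.043 w 0.13
```

>>> {"op": "servo_tool", "data": {"plan": [{"linear": [0,0.02,0.1],"rot": [0,0,0.025],"jaw": 0.5},{"linear": [0,0.02,0.1],"rot": [0,0,0.05],"jaw": 0.5},{"linear": [0,0.02,0.1],"rot": [0,0,0.075],"jaw": 0.5},{"linear": [0,0.02,0.1],"rot": [0,0,0.1],"jaw": 0.5},{"linear": [0,0.02,0.1],"rot": [0,0,0.125],"jaw": 0.5},{"linear": [0,0.02,0.1],"rot": [0,0,0.15],"jaw": 0.5}]}}

```text
clock: 35.33
ee_pos: [0.4802, 0.0233, 0.1372]
ee_rot: [[-0.277, 0.961, 0.001], [0.961, 0.277, 0.0], [-0.0, 0.001, -1.0]]
contact_force: [-3.9, 2.5, 6.2]
grip_width: 0.126
```

```bash
python3 lg.py N2
```

```text
t 35.33 turn 0.0 az 16.11 F [-3.9  2.5  6.2] axis [0.4802 0.0233] M 0.254 w 0.126 jt6 -0.18
```

>>> {"op": "servo_tool", "data": {"plan": [{"linear": [0,0,0],"rot": [0,0,0.025],"jaw": 0.5},{"linear": [0,0,0],"rot": [0,0,0.05],"jaw": 0.5},{"linear": [0,0,0],"rot": [0,0,0.075],"jaw": 0.5},{"linear": [0,0,0],"rot": [0,0,0.1],"jaw": 0.5},{"linear": [0,0,0],"rot": [0,0,0.125],"jaw": 0.5},{"linear": [0,0,0],"rot": [0,0,0.15],"jaw": 0.5}]}}

```text
clock: 35.83
ee_pos: [0.4802, 0.0233, 0.1372]
ee_rot: [[-0.131, 0.991, 0.001], [0.991, 0.131, 0.0], [0.0, 0.001, -1.0]]
contact_force: [-4.5, 2.9, 5.9]
grip_width: 0.125
```

```bash
python3 lg.py N2
```

```text
t 35.83 turn 0.15 az 7.52 F [-4.5  2.9  5.9] axis [0.4802 0.0233] M 0.341 w 0.125 jt6 -0.139
```

>>> {"op": "servo_tool", "data": {"plan": [{"linear": [0,0,0],"rot": [0,0,0.025],"jaw": 0.5},{"linear": [0,0,0],"rot": [0,0,0.05],"jaw": 0.5},{"linear": [0,0,0],"rot": [0,0,0.075],"jaw": 0.5},{"linear": [0,0,0],"rot": [0,0,0.1],"jaw": 0.5},{"linear": [0,0,0],"rot": [0,0,0.125],"jaw": 0.5},{"linear": [0,0,0],"rot": [0,0,0.15],"jaw": 0.5},{"linear": [0,0,0],"rot": [0,0,0.175],"jaw": 0.5},{"linear": [0,0,0],"rot": [0,0,0.2],"jaw": 0.5}]}}

```text
clock: 36.5
ee_pos: [0.4803, 0.0233, 0.1373]
ee_rot: [[0.069, 0.998, 0.001], [0.998, -0.069, 0.0], [0.0, 0.001, -1.0]]
contact_force: [-4.5, 3.6, 7.0]
grip_width: 0.13
```

```bash
python3 lg.py N2
```

```text
t 36.5 turn 0.35 az -3.93 F [-4.5  3.6  7. ] axis [0.4804 0.023 ] M 0.421 w 0.13 jt6 -0.082
```

>>> {"op": "servo_tool", "data": {"plan": [{"linear": [0,0,0],"rot": [0,0,0.02],"jaw": 0.5}]}}

```text
clock: 36.58
ee_pos: [0.4803, 0.0233, 0.1373]
ee_rot: [[0.089, 0.996, 0.001], [0.996, -0.089, 0.0], [0.0, 0.001, -1.0]]
contact_force: [-4.4, 3.5, 7.5]
grip_width: 0.131
```

```bash
python3 st.py;  python3 go.py .6341 .0495 .137 48.94
```

```text
t 36.58 pos [0.4803 0.0233 0.1373] azy -5.08 q6 1.533 F [-4.4  3.5  7.5] Ftool [ 3.1 -4.6 -7.5] M [0.776 1.086 0.479] jt6 0.111 w 0.131
t 36.58 pos [0.4803 0.0233 0.1373] q [-0.13  0.2  -0.35  1.01  0.    1.53] azy -5.1
lin cm [ 3.97 15.09  0.06] rot [ 0.002  0.    -0.943]
```

>>> {"op": "servo_tool", "data": {"plan": [{"linear": [0,0,0],"rot": [0,0,0],"jaw": 4},{"linear": [0,0,0],"rot": [0,0,0],"jaw": 4},{"linear": [0,0,-3],"rot": [0,0,0],"jaw": 4},{"linear": [0,0,-5.0],"rot": [0,0,-0.12],"jaw": 4},{"linear": [4.0,15.05,-5.0],"rot": [0,0,-0.943],"jaw": 4},{"linear": [4.0,15.05,-5.0],"rot": [0,0,-0.943],"jaw": 4},{"linear": [4.0,15.05,-5.0],"rot": [0,0,-0.943],"jaw": 4},{"linear": [4.0,15.05,-5.0],"rot": [0,0,-0.943],"jaw": 4},{"linear": [4.0,15.05,-5.0],"rot": [0,0,-0.943],"jaw": 4},{"linear": [4.0,15.05,-5.0],"rot": [0,0,-0.943],"jaw": 4},{"linear": [4.0,15.05,-5.0],"rot": [0,0,-0.943],"jaw": 4},{"linear": [4.0,15.05,-5.0],"rot": [0,0,-0.943],"jaw": 4}]}}

```text
clock: 37.58
ee_pos: [0.6342, 0.0495, 0.186]
ee_rot: [[-0.757, 0.653, 0.0], [0.653, 0.757, -0.0], [-0.001, -0.0, -1.0]]
contact_force: [0.0, 0.7, -0.4]
grip_width: 0.466
```

```bash
python3 go.py .6341 .0495 .137 48.94; python3 st.py
```

```text
t 37.58 pos [0.6342 0.0495 0.186 ] q [-0.05  0.43  0.11  1.25 -0.    0.66] azy 49.2
lin cm [ 0.01 -0.01  4.9 ] rot [-0.     0.001  0.005]
t 37.58 pos [0.6342 0.0495 0.186 ] azy 49.21 q6 0.658 F [ 0.   0.7 -0.4] Ftool [0.4 0.5 0.4] M [ 0.04  -0.025  0.   ] jt6 -1.546 w 0.466
```

>>> {"op": "servo_tool", "data": {"plan": [{"linear": [0,0,2.5],"rot": [0,0,0.004],"jaw": 4},{"linear": [0,0,4.88],"rot": [0,0,0.004],"jaw": 3.5},{"linear": [0,0,4.88],"rot": [0,0,0.004],"jaw": 2.5},{"linear": [0,0,4.88],"rot": [0,0,0.004],"jaw": 0.5},{"linear": [0,0,4.88],"rot": [0,0,0.004],"jaw": 0.5},{"linear": [0,0,4.88],"rot": [0,0,0.004],"jaw": 0.5},{"linear": [0,0,4.88],"rot": [0,0,0.004],"jaw": 0.5},{"linear": [0,0,4.88],"rot": [0,0,0.004],"jaw": 0.5}], "newtons": 50}}

```text
clock: 38.25
ee_pos: [0.6336, 0.0499, 0.1375]
ee_rot: [[-0.752, 0.659, -0.0], [0.659, 0.752, 0.0], [0.0, -0.0, -1.0]]
contact_force: [-0.7, 1.5, -9.5]
grip_width: 0.126
```

```bash
python3 st.py
```

```text
t 38.25 pos [0.6336 0.0499 0.1375] azy 48.77 q6 0.666 F [-0.7  1.5 -9.5] Ftool [1.5 0.7 9.5] M [0.152 0.157 0.169] jt6 0.145 w 0.126
```

>>> {"op": "servo_tool", "data": {"plan": [{"linear": [0,0,0.08],"rot": [0,0,0.025],"jaw": 0.5},{"linear": [0,0,0.08],"rot": [0,0,0.05],"jaw": 0.5},{"linear": [0,0,0.08],"rot": [0,0,0.075],"jaw": 0.5},{"linear": [0,0,0.08],"rot": [0,0,0.1],"jaw": 0.5},{"linear": [0,0,0.08],"rot": [0,0,0.125],"jaw": 0.5},{"linear": [0,0,0.08],"rot": [0,0,0.15],"jaw": 0.5}]}}

```text
clock: 38.75
ee_pos: [0.6337, 0.0499, 0.1374]
ee_rot: [[-0.643, 0.766, 0.001], [0.766, 0.643, 0.0], [-0.001, 0.001, -1.0]]
contact_force: [-5.6, 2.2, 4.4]
grip_width: 0.127
```

```bash
python3 lg.py E2
```

```text
t 38.75 turn 0.0 az 40.04 F [-5.6  2.2  4.4] axis [0.6337 0.0499] M 0.317 w 0.127 jt6 -0.17
```

>>> {"op": "servo_tool", "data": {"plan": [{"linear": [0,0,0],"rot": [0,0,0.025],"jaw": 0.5},{"linear": [0,0,0],"rot": [0,0,0.05],"jaw": 0.5},{"linear": [0,0,0],"rot": [0,0,0.075],"jaw": 0.5},{"linear": [0,0,0],"rot": [0,0,0.1],"jaw": 0.5},{"linear": [0,0,0],"rot": [0,0,0.125],"jaw": 0.5},{"linear": [0,0,0],"rot": [0,0,0.15],"jaw": 0.5}]}}

```text
clock: 39.25
ee_pos: [0.6337, 0.0499, 0.1375]
ee_rot: [[-0.522, 0.853, 0.001], [0.853, 0.522, 0.0], [-0.0, 0.001, -1.0]]
contact_force: [-5.0, 2.2, 4.9]
grip_width: 0.125
```

```bash
python3 lg.py E2
```

```text
t 39.25 turn 0.15 az 31.45 F [-5.   2.2  4.9] axis [0.6337 0.0499] M 0.333 w 0.125 jt6 -0.131
```

>>> {"op": "servo_tool", "data": {"plan": [{"linear": [0,0,0],"rot": [0,0,0.025],"jaw": 0.5},{"linear": [0,0,0],"rot": [0,0,0.05],"jaw": 0.5},{"linear": [0,0,0],"rot": [0,0,0.075],"jaw": 0.5},{"linear": [0,0,0],"rot": [0,0,0.1],"jaw": 0.5},{"linear": [0,0,0],"rot": [0,0,0.125],"jaw": 0.5},{"linear": [0,0,0],"rot": [0,0,0.15],"jaw": 0.5},{"linear": [0,0,0],"rot": [0,0,0.175],"jaw": 0.5},{"linear": [0,0,0],"rot": [0,0,0.2],"jaw": 0.5}]}}

```text
clock: 39.92
ee_pos: [0.6338, 0.05, 0.1375]
ee_rot: [[-0.342, 0.94, 0.001], [0.94, 0.342, 0.0], [-0.0, 0.001, -1.0]]
contact_force: [-4.9, 1.8, 6.0]
grip_width: 0.127
```

```bash
python3 lg.py E2
```

```text
t 39.92 turn 0.35 az 20.0 F [-4.9  1.8  6. ] axis [0.634  0.0495] M 0.356 w 0.127 jt6 -0.075
```

>>> {"op": "servo_tool", "data": {"plan": [{"linear": [0,0,0],"rot": [0,0,0.015],"jaw": 0.5}]}}

```text
clock: 40.0
ee_pos: [0.6338, 0.0501, 0.1376]
ee_rot: [[-0.328, 0.945, 0.002], [0.945, 0.328, 0.0], [-0.0, 0.002, -1.0]]
contact_force: [-5.0, 2.1, 5.2]
grip_width: 0.127
```

```bash
python3 st.py
```

```text
t 40.0 pos [0.6338 0.0501 0.1376] azy 19.13 q6 1.184 F [-5.   2.1  5.2] Ftool [ 3.7 -4.  -5.2] M [0.512 1.221 0.481] jt6 0.3 w 0.127
```

>>> {"op": "servo_tool", "data": {"plan": [{"linear": [0,0,0],"rot": [0,0,0],"jaw": 4},{"linear": [0,0,0],"rot": [0,0,0],"jaw": 4},{"linear": [0,0,0],"rot": [0,0,0],"jaw": 4},{"linear": [0,0,-4],"rot": [0,0,0],"jaw": 4},{"linear": [0,0,-8],"rot": [0,0,0],"jaw": 4},{"linear": [0,0,-10],"rot": [0,0,0],"jaw": 4},{"linear": [0,0,-10],"rot": [0,0,0],"jaw": 4},{"linear": [0,0,-10],"rot": [0,0,0],"jaw": 4}]}}

```text
clock: 40.67
ee_pos: [0.6344, 0.0496, 0.2379]
ee_rot: [[-0.33, 0.944, 0.003], [0.944, 0.33, -0.0], [-0.001, 0.003, -1.0]]
contact_force: [-0.3, -0.6, -0.4]
grip_width: 0.466
```

```bash
python3 st.py; python3 -c "
from plant import *;import cv2
for c in ('scene','top'): cv2.imwrite(f'pics/{c}6.png',read_camera(c))
b=cv2.imread('pics/scene6.png')[120:270,240:440]
cv2.imwrite('pics/sz6.png',cv2.resize(b,None,fx=4,fy=4))
"
```

```text
t 40.67 pos [0.6344 0.0496 0.2379] azy 19.25 q6 1.181 F [-0.3 -0.6 -0.4] Ftool [-0.4 -0.5  0.4] M [ 0.005 -0.026  0.003] jt6 0.0 w 0.466
```

View pics/sz6.png

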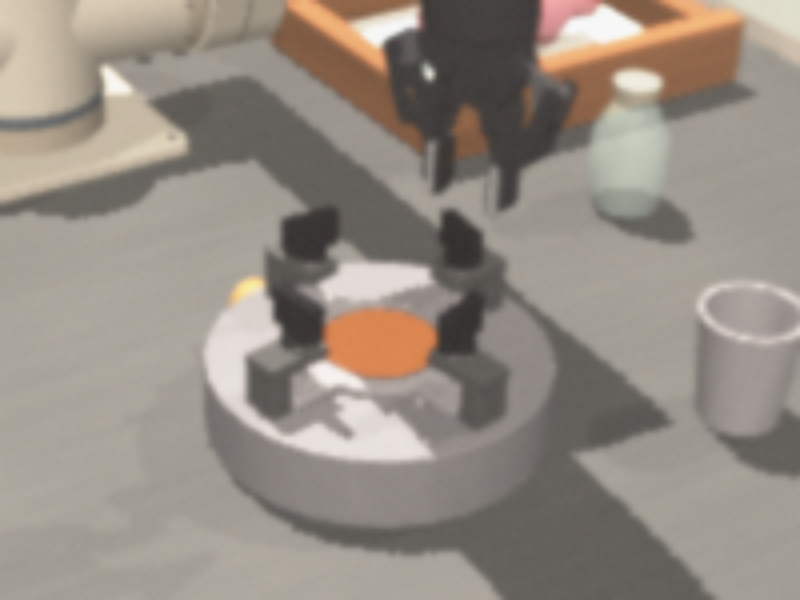

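View pics/scene6.png

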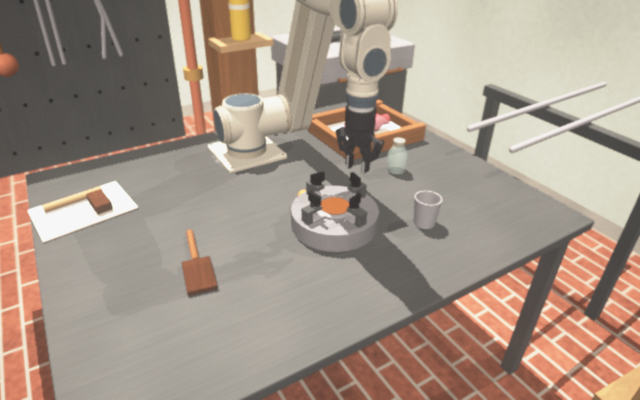

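The four bars have all turned about 30° further. The amber glass (zoomed picture, around 378,340) looks intact, and the vase, cup and paddle are where they were. The gripper is clear at z = 0.238 m.

```bash
python3 -c "
from plant import *
close_job(); print(observe()['clock'])"
```

```text
the job is handed in; nothing more can be done
the job is handed in; nothing more can be done
```

All four T-knobs have had both rounds: a light bite first, then about 29–30° more each, crosswise. The job is handed in. My last move ended at 40.7 s of the 72 s.

**Order:** I name the knobs by where they sit in the top picture: left, right, near (the robot's side) and far. Both rounds ran left → right (straight across), then near → far (straight across).

| Knob | Round 1 bite (turn from first grasp) | Bite estimate | Round 2 turn | Final load estimate |
|---|---|---|---|---|
| Left | about 1.25 rad | 8–11 N | 29.6° | 35–39 N |
| Right | about 1.1 rad | about 9 N | 29.2° | about 41 N |
| Near | about 1.35 rad | about 9 N | 29.7° | about 36 N |
| Far | about 0.9 rad | 8–12 N | 29.8° | about 37 N |

**How sure the loads are:** these are torque estimates, not direct load readings.
- Single wrist readings scattered by about 0.025 N m, nearly as much as the 0.03 N m bite itself.
- I decided by the last joint's torque instead. It stayed flat while a knob ran free and rose once the foot bit.
- The two sensors sometimes differed by a few newtons. The far knob's last moving wrist reading gave only about 24 N, against 37 N from the joint.
- On the left knob I only learned to read the joint signal afterwards. Its higher torque when I came back in round 2 confirmed the bite.

**Other checks:**
- My first closing, on the left knob, caught the round hub under the bar. I reopened, raised 8 mm and gripped the bar properly; nothing turned.
- The wrist force after one grip on the right knob was about 34 N, so I eased the arm straight away.
- The last picture shows the glass intact, all the knobs turned, the vase, cup and paddle in place, and the gripper well clear.

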